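Close up the repaired controllers and start the test

ROBOT

A 7-joint arm with a two-finger parallel gripper is mounted at the origin on the work surface. World frame = base frame: x ahead of the robot, y to its left, z up, the work surface at z = 0. Lengths are in mm, angles in rad, forces in N, time in s.
With the tool pointing down it reaches from about 425 to 1025 mm from the base axis. Payload 9.4 kg.
Tool frame: the origin (TCP) lies midway between the tips of the shut fingers; the grasp point (between the pads) lies 19 mm behind it; x points along the fingers, z is the direction in which the jaws open and shut, and the axes are right-handed (so a half turn about x gives the same grasp; the last joint's range is limited). The gripper opens to 85 mm and grips with 20 to 120 N. Pads are 22 mm wide; open, the fingers measure 114 mm over their backs; the gripper's body (76 mm by 85 mm) begins 54 mm behind the grasp point. The pads swing forward as they close: fully open they stand 13 mm farther back than shut.
Start: joints at [-1.349, 0.599, -0.003, 1.599, 0.002, 0.943, -0.08], TCP at [213.425, 692.874, 231.275] pointing down, gripper open.
Joint ranges: [-2.57, 2.57], [-0.35, 1.97], [-1.29, 1.29], [0.11, 2.56], [-1.05, 4.19], [0.11, 1.86], [-2.63, 2.63]. Speed limits (rad/s): [2.22, 2.22, 3.01, 3.01, 3.14, 3.14, 3.14].

INTERFACE

Orientations are given as a rotation vector (axis times angle).
In Python, from rig import telemetry, grab_frame, sign_off gives the robot as it stands. The module is installed in compiled form; this text tells all that it offers.
- The arm moves only by the tool drive_tool, never from a script. Its argument "plan" is a list of rows, each a list of 7 numbers: the shift along the tool's x, y, z in m, then the turn, a rotation vector about the tool's x, y, z in rad, then the finger opening in m, from 0 to 0.0854. A call has exactly 8 rows; each row shifts and turns the pose as measured when the row begins, along the tool's axes as they then stand; what a row does not reach is not made up. A row lasts 1/12 s, in which the tool goes at most 41.7 mm and 7.16 degrees, less where a joint would pass 70% of its speed; a pose out of reach is approached as far as the arm can. A call is refused whole if a number of a shift passes 0.0417 or a number of a turn 0.125, either way. A call with a gripper value outside its range is refused whole. The fingers move at their own pace and stop on an object; "force" is the grip in N (left out, the last holds). Time passes only in rows, so rows that do not move let the fingers close, or fill a call up. It gives the time, the measured TCP pose, the force and the opening at its end, in the units of the state.
- telemetry.get_obs(): the state, without advancing time (a new reading comes with each control period).
- grab_frame(name): name is "side" or "top"; returns a dict with "img" (400x640x3 uint8, red, green, blue), "z_map" (400x640 float32, mm along the optical axis (not along the pixel's ray), 0 where there is no reading), "intrinsics" (3x3 intrinsics, pixels), "rvec" (rotation vector, rad) and "tvec" (3), from world to camera coordinates, as OpenCV has them. Camera axes: x right, y down, z forward; pixel columns grow to the right and rows downward; lengths in mm; the calibration is good to about 2 mm. A picture is of the moment at which its call begins.
- sign_off(): hands the job in, once; it reports no verdict.
The state is a dict: "t": time; "joint_positions": joint angles; "joint_velocities": joint speeds; "effort": joint torques, N m; "tcp_pos": TCP position; "tool_rot": TCP orientation; "wrist_force": force on the tool from outside, world axes, zero at the start; "ft_torque": the same for the moment, N m; "grip_width": opening from 0.0 (shut) to 1.0 (fully open).
Only numpy, scipy, OpenCV 4.12 (cv2) and the standard library are available. Lean on these libraries where they do the work, as an engineer would, in place of code of your own. Each camera call takes 0.05 s, during which the arm holds its last target.

TASK

The console that feeds the test jig is still live: first press its white STANDBY key fully down so that the latched orange LIVE key pops up. Then put every loose lid on the enclosure of its own colour and press it down until it is fully home, flat on the rim all round; an enclosure with no lid on the bench stays open. When all lids are home, press the green TEST key fully down so that it latches and leave it so; do not disturb the other things on the bench.

Things in the scene. Friction and masses are not known exactly. Their poses are not given: they have to be found in the camera images.
- lidc_blue (a point): Centre (half-way up, 23.5 mm above its underside) of the loose blue lid; the lid may be absent (None). z is up, x along the lid's length. From the bottom: a black plug 14 mm deep (71 x 45 mm, its lower 7 mm only 66 x 40 mm), a coloured plate 90 x 64 x 5 mm, and on top a black grip rib 46 mm long (x), 14 mm wide (y), 28 mm tall, 47 mm tall in all. About 120 g. It lies on its plug, rib up. Either way round fits.
- mouth_blue (a point): Centre of the open mouth of the blue enclosure, level with its rim (55 mm above the work surface). Fixed on the jig, 90 x 64 mm outside, 45 mm tall, mouth 78 (x) x 52 (y) mm, x along its length, z up; circuit board inside. With the lid home its plate lies on the rim: the lid's centre is 9.5 mm and its rib top 33 mm above this point. A lid only laid in sits level, 7-8 mm proud, its plug 6 mm in the mouth.
- catch_blue (a joint): Black catch frame inside the blue enclosure, which the lid's plug rests on: m it has been pushed down, about 0 (proud) to 0.009 (its stop); about 0.008 when the lid is home. It does not spring back; pushing it takes about 9 N when slow, and about 1.5 N more for each 10 mm/s.
- lidc_red (a point): Centre (half-way up, 23.5 mm above its underside) of the loose red lid; the lid may be absent (None). z is up, x along the lid's length. From the bottom: a black plug 14 mm deep (71 x 45 mm, its lower 7 mm only 66 x 40 mm), a coloured plate 90 x 64 x 5 mm, and on top a black grip rib 46 mm long (x), 14 mm wide (y), 28 mm tall, 47 mm tall in all. About 120 g. It lies on its plug, rib up. Either way round fits.
- mouth_red (a point): Centre of the open mouth of the red enclosure, level with its rim (55 mm above the work surface). Fixed on the jig, 90 x 64 mm outside, 45 mm tall, mouth 78 (x) x 52 (y) mm, x along its length, z up; circuit board inside. With the lid home its plate lies on the rim: the lid's centre is 9.5 mm and its rib top 33 mm above this point. A lid only laid in sits level, 7-8 mm proud, its plug 6 mm in the mouth.
- catch_red (a joint): Black catch frame inside the red enclosure, which the lid's plug rests on: m it has been pushed down, about 0 (proud) to 0.009 (its stop); about 0.008 when the lid is home. It does not spring back; pushing it takes about 9 N when slow, and about 1.5 N more for each 10 mm/s.
- lidc_yellow (a point): Centre (half-way up, 23.5 mm above its underside) of the loose yellow lid; the lid may be absent (None). z is up, x along the lid's length. From the bottom: a black plug 14 mm deep (71 x 45 mm, its lower 7 mm only 66 x 40 mm), a coloured plate 90 x 64 x 5 mm, and on top a black grip rib 46 mm long (x), 14 mm wide (y), 28 mm tall, 47 mm tall in all. About 120 g. It lies on its plug, rib up. Either way round fits.
- mouth_yellow (a point): Centre of the open mouth of the yellow enclosure, level with its rim (55 mm above the work surface). Fixed on the jig, 90 x 64 mm outside, 45 mm tall, mouth 78 (x) x 52 (y) mm, x along its length, z up; circuit board inside. With the lid home its plate lies on the rim: the lid's centre is 9.5 mm and its rib top 33 mm above this point. A lid only laid in sits level, 7-8 mm proud, its plug 6 mm in the mouth.
- catch_yellow (a joint): Black catch frame inside the yellow enclosure, which the lid's plug rests on: m it has been pushed down, about 0 (proud) to 0.009 (its stop); about 0.008 when the lid is home. It does not spring back; pushing it takes about 9 N when slow, and about 1.5 N more for each 10 mm/s.
- lidc_white (a point): Centre (half-way up, 23.5 mm above its underside) of the loose white lid; the lid may be absent (None). z is up, x along the lid's length. From the bottom: a black plug 14 mm deep (71 x 45 mm, its lower 7 mm only 66 x 40 mm), a coloured plate 90 x 64 x 5 mm, and on top a black grip rib 46 mm long (x), 14 mm wide (y), 28 mm tall, 47 mm tall in all. About 120 g. It lies on its plug, rib up. Either way round fits.
- mouth_white (a point): Centre of the open mouth of the white enclosure, level with its rim (55 mm above the work surface). Fixed on the jig, 90 x 64 mm outside, 45 mm tall, mouth 78 (x) x 52 (y) mm, x along its length, z up; circuit board inside. With the lid home its plate lies on the rim: the lid's centre is 9.5 mm and its rib top 33 mm above this point. A lid only laid in sits level, 7-8 mm proud, its plug 6 mm in the mouth.
- catch_white (a joint): Black catch frame inside the white enclosure, which the lid's plug rests on: m it has been pushed down, about 0 (proud) to 0.009 (its stop); about 0.008 when the lid is home. It does not spring back; pushing it takes about 9 N when slow, and about 1.5 N more for each 10 mm/s.
- keytop_live (a point): Centre of the top face of the orange LIVE key, one of three keys side by side (orange, white, green, going from the console's right to its left as seen from the robot) on top of the grey test console (console 110 x 180 x 60 mm, fixed). The key top is 46 x 34 mm, keys 44 mm apart; raised it stands 14 mm above the console's top, latched 6 mm.
- key_live (a joint): How far the orange LIVE key has risen, m: 0 latched down (as at the start), 0.008 raised. Pressing takes about 5 N; it stays where left. The keys are interlocked: pressing one fully down makes the latched one pop up.
- keytop_standby (a point): Centre of the top face of the white STANDBY key, one of three keys side by side (orange, white, green, going from the console's right to its left as seen from the robot) on top of the grey test console (console 110 x 180 x 60 mm, fixed). The key top is 46 x 34 mm, keys 44 mm apart; raised it stands 14 mm above the console's top, latched 6 mm.
- key_standby (a joint): How far the white STANDBY key is down, m: 0 raised, 0.008 latched (end of travel). Pressing takes about 5 N; it stays where left. The keys are interlocked: pressing one fully down makes the latched one pop up.
- keytop_test (a point): Centre of the top face of the green TEST key, one of three keys side by side (orange, white, green, going from the console's right to its left as seen from the robot) on top of the grey test console (console 110 x 180 x 60 mm, fixed). The key top is 46 x 34 mm, keys 44 mm apart; raised it stands 14 mm above the console's top, latched 6 mm.
- key_test (a joint): How far the green TEST key is down, m: 0 raised, 0.008 latched (end of travel). Pressing takes about 5 N; it stays where left. The keys are interlocked: pressing one fully down makes the latched one pop up.
- spool: Bystander: a spool of solder wire, 68 mm across, 55 mm tall, standing; origin at the centre of its underside. Leave it alone.
- tape: Bystander: a roll of amber tape, 90 mm across, 24 mm tall, lying flat; origin at the centre of its underside. Leave it alone.
- flux: Bystander: a blue syringe with a red cap lying flat, 115 mm long; origin at the centre of its underside. Leave it alone.
- cleaner: Bystander: a yellow bottle, 60 mm across, 130 mm tall; origin at the centre of its underside. Leave it alone.
- swabs: Bystander: a clear cup of cotton swabs, 68 mm across, 120 mm tall over the swabs; origin at the centre of its underside. Leave it alone.
- meter: Bystander: a dark grey hand multimeter lying flat, 160 x 80 x 36 mm; origin at the centre of its underside. Leave it alone.
Things that resemble listed ones, but are neither listed nor needed, are in the scene too. There is more than one size of the part that bears keytop_live; the job needs the larger.

How it is judged (in metres and radians):
On the way, in this order (a step that is already met when the one before it is completed fails the run):
1. the white STANDBY key is latched down and the other keys are up (value of joint each of key_standby, key_live above 0.006 m and value of joint key_test below 0.002 m), for 0.2 s.
2. every lid is pressed fully home on the enclosure of its colour, the console still on STANDBY (all of step 1 and horizontal distance between lidc_blue and mouth_blue below 0.009 m and z of lidc_blue in the frame of mouth_blue between 0.006 and 0.0118 m and angle between each of lidc_blue, lidc_red, lidc_yellow, lidc_white's own z axis and vertical below 0.06 rad and horizontal distance between lidc_red and mouth_red below 0.009 m and z of lidc_red in the frame of mouth_red between 0.006 and 0.0118 m and horizontal distance between lidc_yellow and mouth_yellow below 0.009 m and z of lidc_yellow in the frame of mouth_yellow between 0.006 and 0.0118 m and horizontal distance between lidc_white and mouth_white below 0.009 m and z of lidc_white in the frame of mouth_white between 0.006 and 0.0118 m), for 0.2 s.
3. the green TEST key is latched down and the other keys are up (value of joint each of key_test, key_live above 0.006 m and value of joint key_standby below 0.002 m), for 0.2 s.
At the end, for the whole second after the job is handed in: Every lid on the bench is on the enclosure of its colour, within 9 mm of its centre, level, pressed down to within about 2 mm of lying on the rim, and at rest; the green TEST key is down (more than 6 mm of its 8 mm) and the other two keys are up (less than 2 mm down) (all of step 3 and horizontal distance between lidc_blue and mouth_blue below 0.009 m and z of lidc_blue in the frame of mouth_blue between 0.006 and 0.0118 m and angle between each of lidc_blue, lidc_red, lidc_yellow, lidc_white's own z axis and vertical below 0.06 rad and horizontal distance between lidc_red and mouth_red below 0.009 m and z of lidc_red in the frame of mouth_red between 0.006 and 0.0118 m and horizontal distance between lidc_yellow and mouth_yellow below 0.009 m and z of lidc_yellow in the frame of mouth_yellow between 0.006 and 0.0118 m and horizontal distance between lidc_white and mouth_white below 0.009 m and z of lidc_white in the frame of mouth_white between 0.006 and 0.0118 m and linear speed of each of lid_blue, lid_red, lid_yellow, lid_white below 0.02 m/s); the robot touches nothing.
It fails at once if a lid is pressed into an enclosure while the orange LIVE key is latched (value of joint key_live below 0.002 m and value of joint any of catch_blue, catch_red, catch_yellow, catch_white above 0.004 m).
It fails at once if a bystander is moved more than 40 mm or tipped over (distance of any of spool, tape, flux, cleaner, swabs, meter from where it was at the start of the episode above 0.04 m or angle between any of spool, tape, cleaner, swabs, meter's own z axis and vertical above 0.6 rad).
Of lid_blue, lid_red, lid_yellow, lid_white only 3 to 4 are there at a start; the rules pass over those that are not, and their reading is None.
At some moment in a run one of lid_blue, lid_red, lid_yellow, lid_white may be knocked a few centimetres aside while the robot is not near it.
Once in a run the grip may slacken for a moment while it holds something.
It also fails if it takes over 210 s, if anything falls off the work surface, if the arm or the gripper's body presses on something with over 40 N, if the wrist force passes 120 N, or if a joint passes its speed limit or range.

## Working session

There is one attempt and no reset: what is moved stays moved. The work goes in short steps, Python scripts to look and compute and a tool call to move; the robot and the scene stay as the last step left them, time stands still between calls to the robot, and variables do not carry over. Pictures are saved under pics/ and viewed, and the job is handed in when it is done.

Besides the shell and the picture viewer there is one more tool, called after "Call:" in YAML: its name, and indented under it one key for each argument. drive_tool: Moves the arm, as the interface text tells. Its arguments: {"type":"object","properties":{"plan":{"type":"array","items":{"type":"array","items":{"type":"number"}}},"force":{"type":"number"}},"required":["plan"]}

```bash
mkdir -p pics; cat > h.py <<'E'
import numpy as np, cv2
from rig import telemetry, grab_frame, sign_off
def save(img,n): cv2.imwrite('pics/'+n,cv2.cvtColor(img,cv2.COLOR_RGB2BGR))
def cam(f):
    R=cv2.Rodrigues(np.array(f['rvec'],float))[0]; t=np.array(f['tvec'],float).ravel(); K=np.array(f['intrinsics'],float)
    return R,t,K
def ray(f,u,v):
    R,t,K=cam(f); d=R.T@(np.linalg.inv(K)@[u,v,1]); return -R.T@t,d
def plane(f,u,v,z):
    c,d=ray(f,u,v); return c+d*(z-c[2])/d[2]
def depthpt(f,u,v):
    c,d=ray(f,u,v); return c+d*f['z_map'][int(v),int(u)]
def cloud(f):
    R,t,K=cam(f); h,w=f['z_map'].shape; u,v=np.meshgrid(np.arange(w),np.arange(h))
    P=np.stack([(u-K[0,2])/K[0,0],(v-K[1,2])/K[1,1],np.ones_like(u,float)],-1)*f['z_map'][...,None]
    W=(P-t)@R; W[f['z_map']==0]=np.nan; return W
def proj(f,p):
    R,t,K=cam(f); q=K@(R@np.array(p,float)+t); return q[:2]/q[2]
E
python3 - <<'E'
from h import *
print(telemetry.get_obs())
for n in('side','top'):
    f=grab_frame(n); save(f['img'],n+'0.png'); R,t,K=cam(f); print(n,-R.T@t,R.round(3).tolist(),K.tolist(),(f['z_map']==0).mean())
E
```

```text
{'t': 0.0, 'joint_positions': array([-1.34874346,  0.60017213, -0.00256863,  1.60017884,  0.00178951,
        0.94289574, -0.079796  ]), 'joint_velocities': array([-2.89681866e-04, -4.35078259e-04,  6.29434208e-04, -5.99589407e-04,
       -6.65918832e-05,  1.86903050e-03, -8.52948639e-04]), 'effort': array([-1.19713539e-03, -7.76452589e+01,  1.56442422e+00, -2.58018905e+01,
        1.22853380e-02,  8.62481946e-03,  1.06626516e-06]), 'tcp_pos': array([213.2405654 , 692.40499319, 230.3651552 ]), 'tool_rot': array([-0.98749711,  1.33709979,  0.98570214]), 'wrist_force': array([-0.33998016,  0.28945765, -0.37592958]), 'ft_torque': array([ 0.01038602, -0.03238624,  0.00318542]), 'grip_width': 0.9985571186659279}
side [ -332.23875244 -1015.16814755   861.92456945] [[0.736, -0.677, -0.002], [-0.342, -0.369, -0.865], [0.585, 0.637, -0.503]] [[459.9724073990549, 0.0, 324.9192085179613], [0.0, 459.9724073990549, 201.44330123042403], [0.0, 0.0, 1.0]] 0.003921875
top [ 486.08186143   -2.30614222 1195.28031614] [[0.009, -1.0, -0.006], [-0.996, -0.009, -0.085], [0.085, 0.007, -0.996]] [[392.2530073621069, 0.0, 323.50504646221856], [0.0, 392.2530073621069, 194.55832301176247], [0.0, 0.0, 1.0]] 0.00380859375
```

View pics/side0.png

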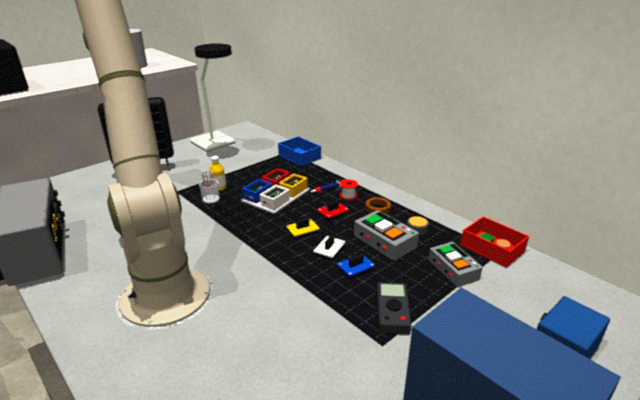

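View pics/top0.png

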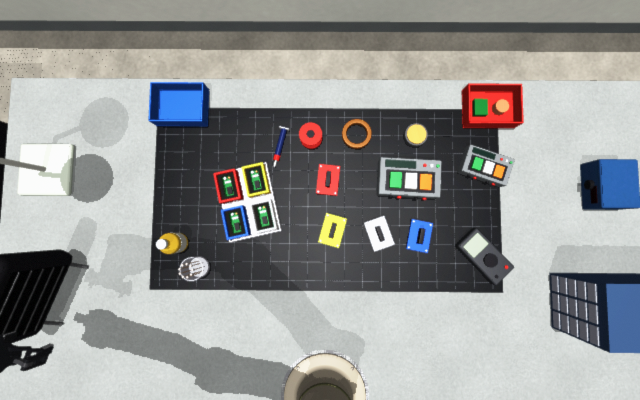

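```bash
python3 - <<'E'
from h import *
f=grab_frame('top'); a=f['img'][120:300,150:530]; save(cv2.resize(a,None,fx=2.1,fy=2.1,interpolation=cv2.INTER_CUBIC),'topz.png')
f=grab_frame('side'); a=f['img'][150:300,200:480]; save(cv2.resize(a,None,fx=2.8,fy=2.8,interpolation=cv2.INTER_CUBIC),'sidez.png')
E
```

```text
(no output)
```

View pics/topz.png

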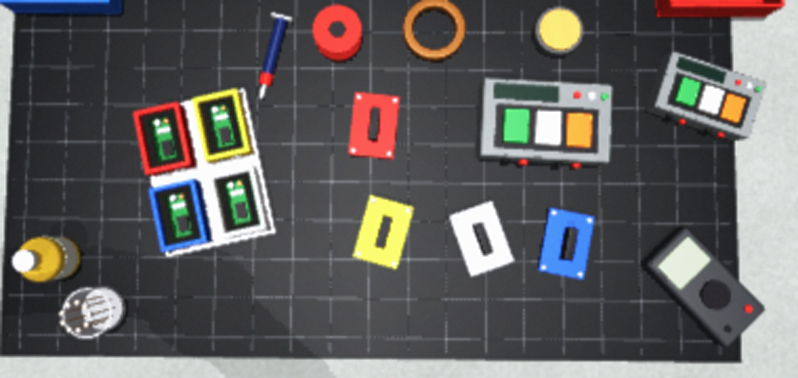

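View pics/sidez.png

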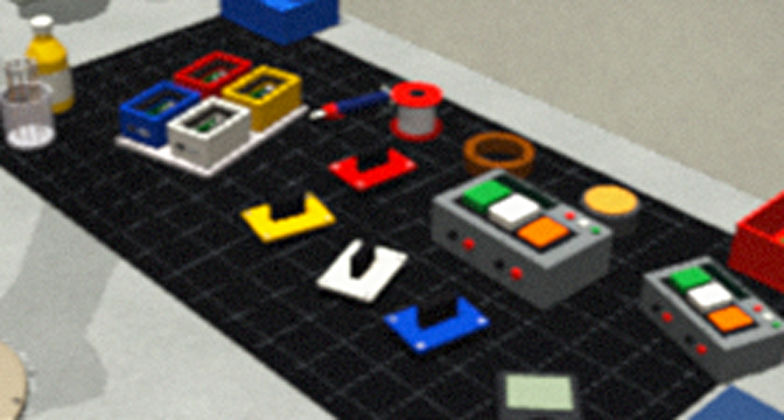

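```bash
cat >> h.py <<'E'
HS=dict(blue=((100,130,60),(125,255,255)),yellow=((20,130,90),(33,255,255)),white=((0,0,150),(180,60,255)),red=((0,150,80),(5,255,255)))
def cmask(f,c):
    hsv=cv2.cvtColor(f['img'],cv2.COLOR_RGB2HSV); m=cv2.inRange(hsv,*HS[c])
    if c=='red': m|=cv2.inRange(hsv,(172,150,80),(180,255,255))
    return m
def rect(f,m,z):
    # hull rect on plane z in world; m mask -> corners world
    v,u=np.nonzero(m); P=np.array([plane(f,a,b,z)[:2] for a,b in zip(u,v)],np.float32)
    (cx,cy),(w,h),a=cv2.minAreaRect(P)
    if w<h: w,h,a=h,w,a+90
    return cx,cy,w,h,(a+90)%180-90
def comps(f,c,lo,hi,W=None,amin=60,xr=(350,800),yr=(-400,500)):
    W=cloud(f) if W is None else W
    m=cmask(f,c)&((W[...,2]>lo)&(W[...,2]<hi)&(W[...,0]>xr[0])&(W[...,0]<xr[1])&(W[...,1]>yr[0])&(W[...,1]<yr[1])).astype(np.uint8)*255
    n,L,S,C=cv2.connectedComponentsWithStats(m)
    return [((L==i),S[i],C[i],W) for i in range(1,n) if S[i,4]>=amin]
E
python3 - <<'E'
from h import *
for n in('top','side'):
    f=grab_frame(n)
    W=cloud(f)
    for c in HS:
        for nm,lo,hi,z in(('lid',5,33,19),('box',44,66,55)):
            for m,S,C,_ in comps(f,c,lo,hi,W):
                print(n,c,nm,S[:5],C.round(1),'medz',np.nanmedian(W[m][:,2]).round(1),'rect',np.round(rect(f,m,z),1))
E
```

```text
top blue lid [163 123  42   3  89] [182.4 124.2] medz 21.5 rect [800.  437.3 126.1   6.2 -89.6]
top blue lid [275 129  11  26 136] [280.2 141.3] medz 15.0 rect [749.  139.7  78.6  16.3 -12.8]
top blue lid [406 219  27  34 548] [418.9 235.5] medz 18.2 rect [ 467.3 -279.8   90.    64.8  -11.1]
top blue box [221 206  28  34 263] [234.4 222.2] medz 52.7 rect [501.9 263.9  89.4  66.2  13.5]
top yellow lid [409 125  17  19 100] [419.2 133.1] medz 31.4 rect [ 777.2 -280.3   55.5   42.3   18.9]
top yellow lid [319 214  28  33 528] [332.2 229.9] medz 18.1 rect [481.1 -20.5  89.6  63.9 -15.4]
top yellow box [242 162  27  35 235] [255.5 178.9] medz 53.1 rect [627.7 206.6  91.2  62.9  13.2]
top white lid [222 162  59  80 774] [252.6 205. ] medz 9.0 rect [563.8 234.5 212.2 158.1  13.3]
top white lid [364 216  31  36 570] [378.6 233.3] medz 18.2 rect [ 472.3 -159.5   91.1   64.2   20.1]
top white box [379 157  62  40 874] [412.  176.1] medz 59.0 rect [ 638.4 -246.   177.2  107.3   87.2]
top white box [249 199  28  35 231] [262.4 215.4] medz 53.9 rect [520.9 182.8  90.   64.9  13.1]
top red lid [31
[... 1045 characters left out ...]
77.8  12.7]
side white lid [242 188  67  25 197] [273.6 202.8] medz 9.7 rect [550.4 218.  213.4 153.5  12.8]
side white lid [314 236  31  21 283] [329.  247.4] medz 19.0 rect [ 470.  -159.    94.7   66.5   20. ]
side white box [260 185  29  15 130] [273.8 192.4] medz 53.7 rect [516.2 182.5  94.2  69.5  13.9]
side white box [356 211  61  34 253] [391.  230.8] medz 60.1 rect [ 641.5 -240.9  174.1  104.6   87.4]
side red lid [317 203  31  15 203] [332.2 210.8] medz 19.5 rect [628.7  -6.9  94.   70.8  -6.5]
side red box [262 169  27  15 158] [275.2 175.8] medz 52.3 rect [599.6 283.9 107.2  78.1  13.1]
side red box [340 179  18  10 136] [348.2 183.6] medz 54.8 rect [761.8  46.2  72.1  63.7  45.8]
```

```bash
python3 - <<'E'
from h import *
for n in('top','side'):
    f=grab_frame(n); W=cloud(f); hsv=cv2.cvtColor(f['img'],cv2.COLOR_RGB2HSV)
    reg=(W[...,2]>63)&(W[...,2]<90)&(W[...,0]>560)&(W[...,0]<720)&(W[...,1]<-140)&(W[...,1]>-345)
    for c,lo,hi in(('green',(45,100,60),(80,255,255)),('white',(0,0,170),(180,40,255)),('orange',(8,150,120),(20,255,255))):
        m=cv2.inRange(hsv,lo,hi)*reg
        k,L,S,C=cv2.connectedComponentsWithStats(m.astype(np.uint8))
        for i in range(1,k):
            if S[i,4]>20: zz=np.nanmedian(W[L==i][:,2]); print(n,c,S[i],C[i].round(1),zz.round(1),np.round(rect(f,L==i,66 if c=='orange' else 74),1), np.nanmean(W[L==i],0).round(1))
    if n=='top':
        a=f['img'][150:210,370:520]; save(cv2.resize(a,None,fx=5,fy=5,interpolation=cv2.INTER_CUBIC),'cons.png')
E
```

```text
top green [389 171  13  17 197] [395.2 179.6] 73.0 [ 6.287e+02 -1.993e+02  4.650e+01  3.440e+01 -4.000e-01] [ 627.4 -200.2   72.6]
top white [405 173  12  16 185] [410.7 180.5] 72.8 [ 6.250e+02 -2.438e+02  4.380e+01  3.160e+01 -5.000e-01] [ 625.  -244.5   73. ]
top orange [420 174  12  16 153] [425.4 181.5] 65.7 [ 623.5 -288.8   44.1   31.8   -0.7] [ 623.4 -288.6   65.8]
side green [365 214  17  12 115] [372.8 219.3] 73.6 [ 620.5 -203.2   61.9   39.8    3.4] [ 621.3 -202.5   72.7]
side white [375 220  17  10  99] [383.  224.2] 73.4 [ 622.1 -244.9   50.    37.2   -6.3] [ 622.5 -244.3   73.3]
side orange [385 228  17  10 101] [393.1 232.1] 65.9 [ 620.7 -288.2   49.5   36.6   -3.2] [ 620.  -288.3   66.1]
```

View pics/cons.png

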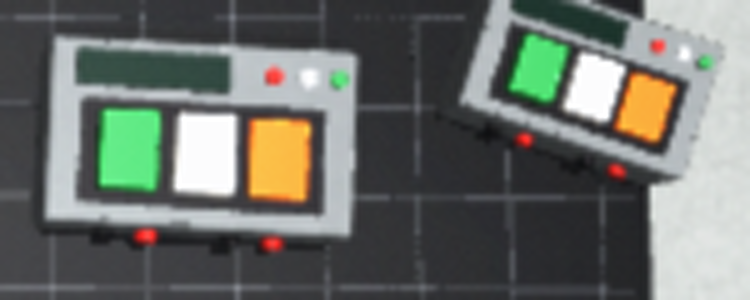

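```bash
cat >> h.py <<'E'
from scipy.spatial.transform import Rotation as Ro
def pose():
    o=telemetry.get_obs(); return o, np.array(o['tcp_pos'],float), Ro.from_rotvec(o['tool_rot'])
def yawof(R):
    z=R.as_matrix()[:,2]; return np.degrees(np.arctan2(z[1],z[0]))
def target(jaw):
    a=np.radians(jaw); x=np.array([0,0,-1.]); z=np.array([np.cos(a),np.sin(a),0]); return Ro.from_matrix(np.stack([x,np.cross(z,x),z],1))
def rows(wps,jaw,near=True):
    "wps: list of (pos,nrows). prints shift rows & turn; jaw angle deg (mod 180)"
    o,p,R=pose(); 
    if near:
        y=yawof(R); jaw=y+((jaw-y+90)%180-90)
    Rt=target(jaw); d=(R.inv()*Rt).as_rotvec(); N=sum(n for _,n in wps); k=0
    print('now',p.round(1),'jaw',round(yawof(R),1),'->',round(jaw,1),'total turn',d.round(3),'j7',o['joint_positions'][6].round(2),'F',np.round(o['wrist_force'],1),'g',round(o['grip_width'],3),'t',round(o['t'],2))
    nt=max(N,1); per=d/nt
    for q,n in wps:
        q=np.array(q,float); s=(q-p)/n
        for i in range(n):
            Rk=R*Ro.from_rotvec(per*k); print(np.r_[(Rk.inv().apply(s)/1000).round(4),per.round(3)].tolist()); k+=1
        p=q
E
python3 - <<'E'
from h import *
rows([((624,-244,230),26)],0)
rows([((624,-244,230),26)],90)
print(pose()[2].as_matrix().round(3))
E
```

```text
now [213.4 692.8 231.1] jaw 72.9 -> 0.0 total turn [ 1.272 -0.     0.   ] j7 -0.08 F [ 0.  -0.1  0.4] g 1.002 t 0.4
[0.0001, -0.0257, -0.0298, 0.049, -0.0, 0.0]
[0.0001, -0.0271, -0.0285, 0.049, -0.0, 0.0]
[0.0001, -0.0285, -0.0271, 0.049, -0.0, 0.0]
[0.0001, -0.0298, -0.0257, 0.049, -0.0, 0.0]
[0.0001, -0.031, -0.0242, 0.049, -0.0, 0.0]
[0.0001, -0.0321, -0.0227, 0.049, -0.0, 0.0]
[0.0001, -0.0332, -0.0211, 0.049, -0.0, 0.0]
[0.0001, -0.0342, -0.0194, 0.049, -0.0, 0.0]
[0.0001, -0.0351, -0.0177, 0.049, -0.0, 0.0]
[0.0, -0.0359, -0.016, 0.049, -0.0, 0.0]
[0.0, -0.0367, -0.0142, 0.049, -0.0, 0.0]
[0.0, -0.0373, -0.0124, 0.049, -0.0, 0.0]
[0.0, -0.0379, -0.0106, 0.049, -0.0, 0.0]
[0.0, -0.0384, -0.0087, 0.049, -0.0, 0.0]
[0.0, -0.0387, -0.0068, 0.049, -0.0, 0.0]
[0.0, -0.039, -0.0049, 0.049, -0.0, 0.0]
[0.0, -0.0392, -0.003, 0.049, -0.0, 0.0]
[0.0, -0.0393, -0.0011, 0.049, -0.0, 0.0]
[0.0, -0.0393, 0.0009, 0.049, -0.0, 0.0]
[0.0, -0.0392, 0.0028, 0.049, -0.0, 0.0]
[0.0, -0.0391, 0.0047, 0.049, -0.0, 0.0]
[0.0, -0.0388, 0.0066, 0.049, -0.0, 0.0]
[0.0, -0.0384, 0.0085, 0.049, -0.0, 0.0]

[... 754 characters left out ...]
7, -0.0328, -0.011, -0.0, 0.0]
[0.0, -0.0214, -0.033, -0.011, -0.0, 0.0]
[0.0, -0.021, -0.0333, -0.011, -0.0, 0.0]
[0.0, -0.0206, -0.0335, -0.011, -0.0, 0.0]
[0.0, -0.0202, -0.0338, -0.011, -0.0, 0.0]
[0.0, -0.0198, -0.034, -0.011, -0.0, 0.0]
[0.0, -0.0194, -0.0342, -0.011, -0.0, 0.0]
[0.0, -0.019, -0.0344, -0.011, -0.0, 0.0]
[0.0, -0.0186, -0.0346, -0.011, -0.0, 0.0]
[0.0, -0.0182, -0.0349, -0.011, -0.0, 0.0]
[0.0, -0.0178, -0.0351, -0.011, -0.0, 0.0]
[0.0, -0.0174, -0.0353, -0.011, -0.0, 0.0]
[0.0, -0.017, -0.0355, -0.011, -0.0, 0.0]
[0.0, -0.0166, -0.0357, -0.011, -0.0, 0.0]
[0.0, -0.0162, -0.0358, -0.011, -0.0, 0.0]
[[-0.    -0.956  0.294]
 [-0.     0.294  0.956]
 [-1.    -0.    -0.   ]]
```

Call:
drive_tool:
  plan:
    - [0,-0.025,-0.031,-0.037,0,0,0]
    - [0,-0.024,-0.032,-0.037,0,0,0]
    - [0,-0.023,-0.032,-0.037,0,0,0]
    - [0,-0.022,-0.033,-0.037,0,0,0]
    - [0,-0.02,-0.033,-0.037,0,0,0]
    - [0,-0.019,-0.034,-0.037,0,0,0]
    - [0,-0.018,-0.035,-0.037,0,0,0]
    - [0,-0.016,-0.036,-0.037,0,0,0]

```text
t: 1.07
tcp_pos: [332.7, 400.1, 228.3]
tool_rot: [-1.222, 1.194, 1.231]
wrist_force: [0.7, -0.7, -0.0]
grip_width: 0.001
```

```bash
python3 - <<'E'
from h import *
rows([((624,-244,150),16)],90)
E
```

```text
now [332.7 400.1 228.3] jaw 91.4 -> 90.0 total turn [ 0.025  0.006 -0.002] j7 0.56 F [ 0.7 -0.7 -0. ] g 0.001 t 1.07
[0.0046, -0.0172, -0.0407, 0.002, 0.0, -0.0]
[0.0046, -0.0173, -0.0407, 0.002, 0.0, -0.0]
[0.0047, -0.0173, -0.0407, 0.002, 0.0, -0.0]
[0.0047, -0.0174, -0.0406, 0.002, 0.0, -0.0]
[0.0047, -0.0175, -0.0406, 0.002, 0.0, -0.0]
[0.0047, -0.0175, -0.0406, 0.002, 0.0, -0.0]
[0.0047, -0.0176, -0.0406, 0.002, 0.0, -0.0]
[0.0047, -0.0177, -0.0405, 0.002, 0.0, -0.0]
[0.0048, -0.0177, -0.0405, 0.002, 0.0, -0.0]
[0.0048, -0.0178, -0.0405, 0.002, 0.0, -0.0]
[0.0048, -0.0178, -0.0404, 0.002, 0.0, -0.0]
[0.0048, -0.0179, -0.0404, 0.002, 0.0, -0.0]
[0.0048, -0.018, -0.0404, 0.002, 0.0, -0.0]
[0.0048, -0.018, -0.0403, 0.002, 0.0, -0.0]
[0.0049, -0.0181, -0.0403, 0.002, 0.0, -0.0]
[0.0049, -0.0181, -0.0403, 0.002, 0.0, -0.0]
```

Call:
drive_tool:
  plan:
    - [0,-0.017,-0.037,0.003,0.001,0,0]
    - [0,-0.017,-0.037,0.003,0.001,0,0]
    - [0,-0.017,-0.037,0.003,0.001,0,0]
    - [0,-0.017,-0.037,0.003,0.001,0,0]
    - [0,-0.017,-0.037,0.003,0.001,0,0]
    - [0,-0.017,-0.037,0.003,0.001,0,0]
    - [0,-0.017,-0.037,0.003,0.001,0,0]
    - [0,-0.017,-0.037,0.003,0.001,0,0]

```text
t: 1.73
tcp_pos: [475.0, 98.4, 229.9]
tool_rot: [-1.213, 1.204, 1.21]
wrist_force: [0.6, -0.0, -0.2]
grip_width: -0.003
```

Call:
drive_tool:
  plan:
    - [0,-0.017,-0.037,0,0,0,0]
    - [0,-0.017,-0.037,0,0,0,0]
    - [0,-0.017,-0.037,0,0,0,0]
    - [0,-0.017,-0.037,0,0,0,0]
    - [0.01,-0.017,-0.037,0,0,0,0]
    - [0.02,-0.017,-0.034,0,0,0,0]
    - [0.02,-0.017,-0.034,0,0,0,0]
    - [0.02,-0.017,-0.034,0,0,0,0]

```text
t: 2.4
tcp_pos: [613.4, -191.6, 170.1]
tool_rot: [-1.219, 1.196, 1.197]
wrist_force: [1.1, 0.9, -0.7]
grip_width: -0.0
```

```bash
python3 - <<'E'
from h import *
rows([((624,-244,90),8)],90)
E
```

```text
now [ 613.4 -191.6  170.1] jaw 90.1 -> 90.0 total turn [ 0.002 -0.001  0.018] j7 1.8 F [ 1.1  0.9 -0.7] g -0.0 t 2.4
[0.01, -0.0011, -0.0066, 0.0, -0.0, 0.002]
[0.01, -0.0012, -0.0066, 0.0, -0.0, 0.002]
[0.01, -0.0012, -0.0066, 0.0, -0.0, 0.002]
[0.01, -0.0012, -0.0066, 0.0, -0.0, 0.002]
[0.01, -0.0012, -0.0066, 0.0, -0.0, 0.002]
[0.01, -0.0013, -0.0066, 0.0, -0.0, 0.002]
[0.01, -0.0013, -0.0066, 0.0, -0.0, 0.002]
[0.01, -0.0013, -0.0066, 0.0, -0.0, 0.002]
```

Call:
drive_tool:
  plan:
    - [0.012,-0.002,-0.009,0,0,0.005,0]
    - [0.012,-0.002,-0.009,0,0,0.005,0]
    - [0.012,-0.002,-0.009,0,0,0.004,0]
    - [0.012,-0.002,-0.009,0,0,0.004,0]
    - [0.012,-0.001,-0.009,0,0,0,0]
    - [0.01,-0.001,-0.009,0,0,0,0]
    - [0,0,0,0,0,0,0]
    - [0,0,0,0,0,0,0]

```text
t: 3.07
tcp_pos: [624.3, -257.8, 90.9]
tool_rot: [-1.204, 1.217, 1.206]
wrist_force: [0.9, 0.1, 0.2]
grip_width: 0.001
```

```bash
python3 - <<'E'
from h import *
rows([((624,-244,66),8)],90)
f=grab_frame('side'); a=f['img'][190:290,340:480]; save(cv2.resize(a,None,fx=5,fy=5,interpolation=cv2.INTER_CUBIC),'k1.png')
E
```

```text
now [ 624.3 -257.8   90.9] jaw 89.6 -> 90.0 total turn [-0.007 -0.003 -0.004] j7 1.87 F [0.9 0.1 0.2] g 0.001 t 3.07
[0.0031, 0.0, 0.0017, -0.001, -0.0, -0.0]
[0.0031, 0.0, 0.0017, -0.001, -0.0, -0.0]
[0.0031, 0.0, 0.0017, -0.001, -0.0, -0.0]
[0.0031, 0.0, 0.0017, -0.001, -0.0, -0.0]
[0.0031, 0.0, 0.0017, -0.001, -0.0, -0.0]
[0.0031, 0.0, 0.0017, -0.001, -0.0, -0.0]
[0.0031, 0.0, 0.0017, -0.001, -0.0, -0.0]
[0.0031, 0.0, 0.0017, -0.001, -0.0, -0.0]
```

View pics/k1.png

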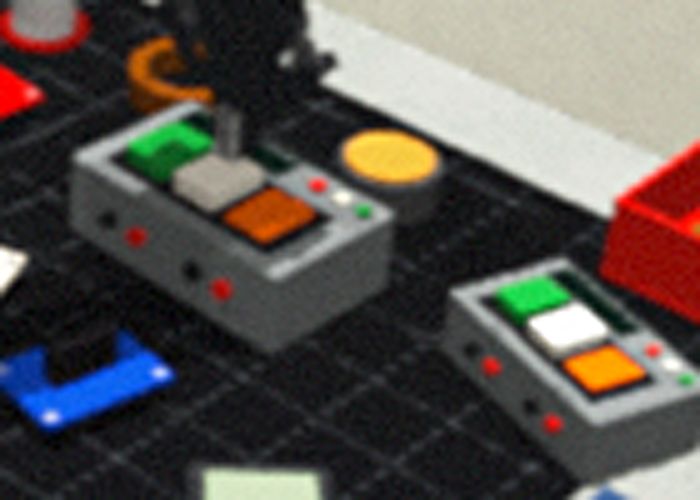

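Call:
drive_tool:
  plan:
    - [0,0,0.007,0,0,0,0]
    - [0,0,0.007,0,0,0,0]
    - [0,0,0,0,0,0,0]
    - [0.005,0,0,0,0,0,0]
    - [0.005,0,0,0,0,0,0]
    - [0.005,0,0,0,0,0,0]
    - [0.005,0,0,0,0,0,0]
    - [0.004,0,0,0,0,0,0]

```text
t: 3.78
tcp_pos: [626.9, -238.6, 69.6]
tool_rot: [-1.212, 1.21, 1.204]
wrist_force: [-0.8, 1.0, 5.2]
grip_width: 0.0
```

```bash
python3 - <<'E'
from h import *
rows([((624,-244,66),8)],90)
E
```

```text
now [ 626.9 -238.6   69.6] jaw 89.9 -> 90.0 total turn [-0.002 -0.003  0.003] j7 1.85 F [-0.8  1.   5.2] g 0.0 t 3.78
[0.0005, 0.0004, -0.0007, -0.0, -0.0, 0.0]
[0.0005, 0.0004, -0.0007, -0.0, -0.0, 0.0]
[0.0005, 0.0004, -0.0007, -0.0, -0.0, 0.0]
[0.0005, 0.0004, -0.0007, -0.0, -0.0, 0.0]
[0.0005, 0.0004, -0.0007, -0.0, -0.0, 0.0]
[0.0005, 0.0004, -0.0007, -0.0, -0.0, 0.0]
[0.0005, 0.0004, -0.0007, -0.0, -0.0, 0.0]
[0.0005, 0.0004, -0.0007, -0.0, -0.0, 0.0]
```

Call:
drive_tool:
  plan:
    - [0.004,0.001,-0.002,0,0,0,0]
    - [0.003,0.001,-0.002,0,0,0,0]
    - [0.003,0,0,0,0,0,0]
    - [0.003,0,0,0,0,0,0]
    - [0.003,0,0,0,0,0,0]
    - [0.003,0,0,0,0,0,0]
    - [0.003,0,0,0,0,0,0]
    - [0.003,0,0,0,0,0,0]

```text
t: 4.45
tcp_pos: [626.8, -239.3, 65.9]
tool_rot: [-1.212, 1.202, 1.2]
wrist_force: [-9.4, 5.0, 33.7]
grip_width: 0.003
```

Bottomed (z 65.9, 34 N). Rise and check.

Call:
drive_tool:
  plan:
    - [-0.01,0,0,0,0,0,0]
    - [-0.03,0,0,0,0,0,0]
    - [-0.04,0,0,0,0,0,0.04]
    - [-0.04,0.005,0,0,0,0,0.04]
    - [-0.02,0.01,0,0,0,0,0.04]
    - [0,0.02,0.02,0,0,0,0.04]
    - [0,0.02,0.03,0,0,0,0.04]
    - [0,0.01,0.03,0,0,0,0.04]

```text
t: 5.12
tcp_pos: [559.3, -167.0, 210.5]
tool_rot: [-1.207, 1.209, 1.187]
wrist_force: [0.0, -0.2, -0.0]
grip_width: 0.471
```

```bash
python3 - <<'E'
from h import *
f=grab_frame('side'); W=cloud(f)
hsv=cv2.cvtColor(f['img'],cv2.COLOR_RGB2HSV)
for c,p in (('live',(622,-288,70)),('standby',(624,-244,70)),('test',(628,-199,70))):
    u,v=proj(f,p).astype(int); print(c,u,v,W[v-2:v+3,u-2:u+3,2].round(0)[::2,::2].tolist())
a=f['img'][180:290,300:460]; save(cv2.resize(a,None,fx=5,fy=5,interpolation=cv2.INTER_CUBIC),'k2.png')
rows([((632,-6,150),8)],84.4)
E
```

```text
live 393 230 [[73.0, 75.0, 73.0], [77.0, 78.0, 74.0], [74.0, 75.0, 77.0]]
standby 383 224 [[62.0, 65.0, 64.0], [69.0, 66.0, 66.0], [67.0, 68.0, 66.0]]
test 373 218 [[77.0, 73.0, 75.0], [72.0, 72.0, 75.0], [72.0, 74.0, 75.0]]
now [ 558.2 -159.8  210.2] jaw 89.5 -> 84.4 total turn [0.089 0.001 0.011] j7 1.75 F [-3.2  5.2 -1.5] g 0.467 t 5.17
[0.0076, -0.009, 0.0193, 0.011, 0.0, 0.001]
[0.0076, -0.0088, 0.0194, 0.011, 0.0, 0.001]
[0.0076, -0.0086, 0.0195, 0.011, 0.0, 0.001]
[0.0076, -0.0084, 0.0196, 0.011, 0.0, 0.001]
[0.0076, -0.0082, 0.0197, 0.011, 0.0, 0.001]
[0.0076, -0.0079, 0.0198, 0.011, 0.0, 0.001]
[0.0075, -0.0077, 0.0199, 0.011, 0.0, 0.001]
[0.0075, -0.0075, 0.0199, 0.011, 0.0, 0.001]
```

View pics/k2.png

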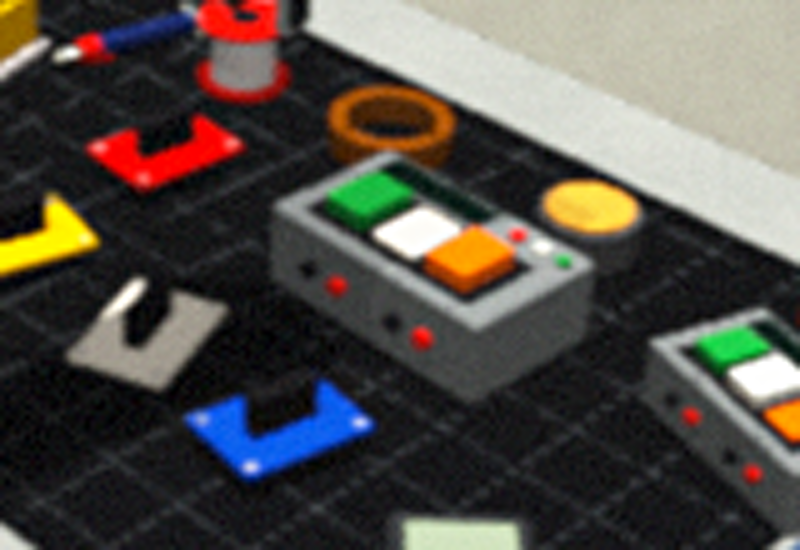

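Call:
drive_tool:
  plan:
    - [0,-0.009,0.019,0.015,0,0.002,0.045]
    - [0,-0.009,0.02,0.015,0,0.002,0.045]
    - [0.01,-0.009,0.022,0.015,0,0.002,0.045]
    - [0.015,-0.009,0.022,0.015,0,0.002,0.045]
    - [0.02,-0.008,0.022,0.015,0,0.002,0.045]
    - [0.02,-0.008,0.02,0.01,0,0,0.045]
    - [0.02,-0.007,0.015,0,0,0,0.045]
    - [0.01,-0.003,0.003,0,0,0,0.045]

```text
t: 5.83
tcp_pos: [631.5, -15.2, 113.9]
tool_rot: [-1.138, 1.249, 1.131]
wrist_force: [0.1, 0.1, -0.2]
grip_width: 0.526
```

```bash
python3 - <<'E'
from h import *
rows([((632,-6,70),8)],84.4)
f=grab_frame('side')
for m,S,C,W in comps(f,'red',5,33): print(np.round(rect(f,m,19),1))
f=grab_frame('top')
for m,S,C,W in comps(f,'red',5,33): print(np.round(rect(f,m,19),1))
E
```

```text
now [631.5 -15.2 113.9] jaw 84.3 -> 84.4 total turn [-0.002  0.001  0.007] j7 1.43 F [ 0.1  0.1 -0.2] g 0.526 t 5.83
[0.0055, 0.0001, 0.0011, -0.0, 0.0, 0.001]
[0.0055, 0.0001, 0.0011, -0.0, 0.0, 0.001]
[0.0055, 0.0001, 0.0011, -0.0, 0.0, 0.001]
[0.0055, 0.0001, 0.0011, -0.0, 0.0, 0.001]
[0.0055, 0.0001, 0.0011, -0.0, 0.0, 0.001]
[0.0055, 0.0001, 0.0012, -0.0, 0.0, 0.001]
[0.0055, 0.0001, 0.0012, -0.0, 0.0, 0.001]
[0.0055, 0.0001, 0.0012, -0.0, 0.0, 0.001]
[629.1  -6.4  93.6  69.9  -6.1]
```

Call:
drive_tool:
  plan:
    - [0.006,0,0.003,0,0,0.003,0.045]
    - [0.008,0,0.003,0,0,0.002,0.045]
    - [0.008,0,0.001,0,0,0.002,0.045]
    - [0.008,0,0,0,0,0,0.045]
    - [0.006,0,0,0,0,0,0.045]
    - [0.003,0,0,0,0,0,0.045]
    - [0,0,0,0,0,0,0.045]
    - [0,0,0,0,0,0,0.045]

```text
t: 6.6
tcp_pos: [630.8, -18.6, 75.0]
tool_rot: [-1.13, 1.261, 1.126]
wrist_force: [-1.1, -0.4, -0.5]
grip_width: 0.524
```

```bash
python3 - <<'E'
from h import *
rows([((631,-6,23),8)],84.4)
f=grab_frame('side'); a=f['img'][180:240,290:380]; save(cv2.resize(a,None,fx=8,fy=8,interpolation=cv2.INTER_CUBIC),'r1.png')
E
```

```text
now [630.8 -18.6  75. ] jaw 83.7 -> 84.4 total turn [-0.012 -0.003  0.001] j7 1.43 F [-1.1 -0.4 -0.5] g 0.524 t 6.6
[0.0065, 0.0002, 0.0016, -0.002, -0.0, 0.0]
[0.0065, 0.0002, 0.0016, -0.002, -0.0, 0.0]
[0.0065, 0.0001, 0.0016, -0.002, -0.0, 0.0]
[0.0065, 0.0001, 0.0016, -0.002, -0.0, 0.0]
[0.0065, 0.0001, 0.0016, -0.002, -0.0, 0.0]
[0.0065, 0.0001, 0.0016, -0.002, -0.0, 0.0]
[0.0065, 0.0001, 0.0016, -0.002, -0.0, 0.0]
[0.0065, 0.0001, 0.0016, -0.002, -0.0, 0.0]
```

View pics/r1.png

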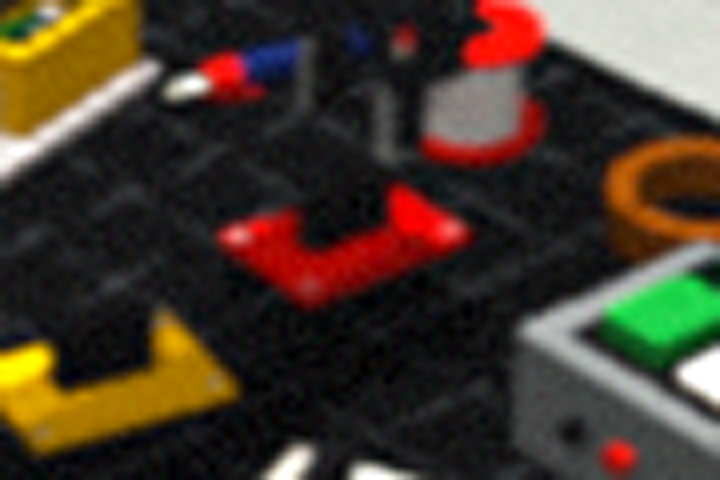

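Call:
drive_tool:
  plan:
    - [0.0,0,0.012,-0.006,0,0,0.045]
    - [0,0,0,0,0,0,0.045]
    - [0,0,0,0,0,0,0.045]
    - [0,0,0,0,0,0,0.045]
    - [0,0,0,0,0,0,0.045]
    - [0,0,0,0,0,0,0.045]
    - [0,0,0,0,0,0,0.045]
    - [0,0,0,0,0,0,0.045]

```text
t: 7.32
tcp_pos: [633.2, -4.5, 76.6]
tool_rot: [-1.137, 1.256, 1.13]
wrist_force: [0.4, 0.2, 0.2]
grip_width: 0.526
```

```bash
python3 - <<'E'
from h import *
rows([((631,-6,23),8)],84.4)
E
```

```text
now [633.2  -4.5  76.6] jaw 84.2 -> 84.4 total turn [-0.004 -0.003  0.003] j7 1.42 F [0.4 0.2 0.2] g 0.526 t 7.32
[0.0067, 0.0003, -0.0002, -0.001, -0.0, 0.0]
[0.0067, 0.0003, -0.0002, -0.001, -0.0, 0.0]
[0.0067, 0.0003, -0.0002, -0.001, -0.0, 0.0]
[0.0067, 0.0003, -0.0002, -0.001, -0.0, 0.0]
[0.0067, 0.0003, -0.0002, -0.001, -0.0, 0.0]
[0.0067, 0.0003, -0.0002, -0.001, -0.0, 0.0]
[0.0067, 0.0003, -0.0002, -0.001, -0.0, 0.0]
[0.0067, 0.0003, -0.0002, -0.001, -0.0, 0.0]
```

Call:
drive_tool:
  plan:
    - [0.01,0.001,-0.001,0,0,0,0.045]
    - [0.012,0,0,0,0,0,0.045]
    - [0.012,0,0,0,0,0,0.045]
    - [0.01,0,0,0,0,0,0.045]
    - [0.004,0,0,0,0,0,0.045]
    - [0.0,0,0,0,0,0,0.045]
    - [0,0,0,0,0,0,0.045]
    - [0,0,0,0,0,0,0.045]

```text
t: 7.98
tcp_pos: [630.7, -6.4, 21.0]
tool_rot: [-1.135, 1.259, 1.132]
wrist_force: [0.1, 0.1, 0.6]
grip_width: 0.529
```

Call:
drive_tool:
  plan:
    - [-0.002,0,0,0,0,0,0.005]
    - [0,0,0,0,0,0,0.005]
    - [0,0,0,0,0,0,0.005]
    - [0,0,0,0,0,0,0.005]
    - [0,0,0,0,0,0,0.005]
    - [0,0,0,0,0,0,0.005]
    - [0,0,0,0,0,0,0.005]
    - [0,0,0,0,0,0,0.005]
  force: 70

```text
t: 8.65
tcp_pos: [631.8, -6.3, 25.3]
tool_rot: [-1.136, 1.257, 1.13]
wrist_force: [0.6, 0.4, -0.6]
grip_width: 0.147
```

```bash
python3 - <<'E'
from h import *
rows([((631,-6,115),8)],84.4)
E
```

```text
now [631.8  -6.3  25.3] jaw 84.1 -> 84.4 total turn [-0.005 -0.003  0.003] j7 1.42 F [ 0.6  0.4 -0.6] g 0.147 t 8.65
[-0.0112, 0.0001, -0.0, -0.001, -0.0, 0.0]
[-0.0112, 0.0001, 0.0, -0.001, -0.0, 0.0]
[-0.0112, 0.0001, 0.0, -0.001, -0.0, 0.0]
[-0.0112, 0.0001, 0.0, -0.001, -0.0, 0.0]
[-0.0112, 0.0001, 0.0, -0.001, -0.0, 0.0]
[-0.0112, 0.0001, 0.0, -0.001, -0.0, 0.0]
[-0.0112, 0.0001, 0.0, -0.001, -0.0, 0.0]
[-0.0112, 0.0001, 0.0, -0.001, -0.0, 0.0]
```

Call:
drive_tool:
  plan:
    - [-0.005,0,0,0,0,0,0.005]
    - [-0.015,0,0,0,0,0,0.005]
    - [-0.02,0,0,0,0,0,0.005]
    - [-0.02,0,0,0,0,0,0.005]
    - [-0.012,0,0,0,0,0,0.005]
    - [-0.003,0,0,0,0,0,0.005]
    - [0,0,0,0,0,0,0.005]
    - [0,0,0,0,0,0,0.005]

```text
t: 9.32
tcp_pos: [630.5, -6.1, 103.6]
tool_rot: [-1.135, 1.258, 1.132]
wrist_force: [0.2, -1.2, -1.7]
grip_width: 0.147
```

```bash
python3 - <<'E'
from h import *
f=grab_frame('side'); a=f['img'][150:240,240:380]; save(cv2.resize(a,None,fx=5,fy=5,interpolation=cv2.INTER_CUBIC),'r2.png')
rows([((608.4,289,110),10)],103.2)
E
```

```text
now [630.4  -6.1 103.4] jaw 84.1 -> 103.2 total turn [-0.333 -0.003 -0.001] j7 1.42 F [ 0.6  1.  -1.5] g 0.148 t 9.37
[-0.0008, 0.0052, 0.0291, -0.033, -0.0, -0.0]
[-0.0007, 0.0042, 0.0293, -0.033, -0.0, -0.0]
[-0.0007, 0.0033, 0.0294, -0.033, -0.0, -0.0]
[-0.0007, 0.0023, 0.0295, -0.033, -0.0, -0.0]
[-0.0007, 0.0013, 0.0296, -0.033, -0.0, -0.0]
[-0.0007, 0.0003, 0.0296, -0.033, -0.0, -0.0]
[-0.0007, -0.0007, 0.0296, -0.033, -0.0, -0.0]
[-0.0007, -0.0017, 0.0295, -0.033, -0.0, -0.0]
[-0.0007, -0.0026, 0.0295, -0.033, -0.0, -0.0]
[-0.0007, -0.0036, 0.0294, -0.033, -0.0, -0.0]
```

View pics/r2.png

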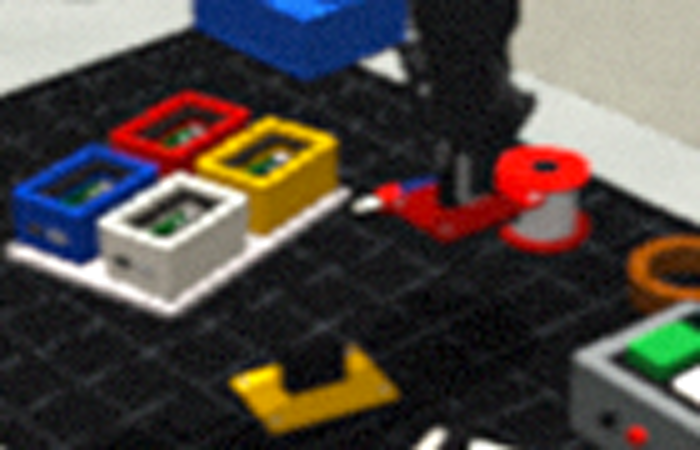

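Call:
drive_tool:
  plan:
    - [-0.001,0.002,0.015,-0.02,0,0,0.005]
    - [-0.001,0.004,0.025,-0.035,0,0,0.005]
    - [-0.001,0.003,0.029,-0.035,0,0,0.005]
    - [-0.001,0.002,0.029,-0.035,0,0,0.005]
    - [-0.001,0.001,0.03,-0.035,0,0,0.005]
    - [-0.001,0,0.03,-0.035,0,0,0.005]
    - [-0.001,-0.001,0.03,-0.035,0,0,0.005]
    - [-0.001,-0.002,0.03,-0.035,0,0,0.005]

```text
t: 10.03
tcp_pos: [613.1, 216.2, 102.5]
tool_rot: [-1.331, 1.141, 1.337]
wrist_force: [-0.2, -0.2, -1.3]
grip_width: 0.151
```

```bash
python3 - <<'E'
from h import *
rows([((608.4,289,105),6)],103.2)
E
```

```text
now [613.1 216.2 102.5] jaw 99.6 -> 103.2 total turn [-0.064 -0.007 -0.013] j7 1.3 F [-0.2 -0.2 -1.3] g 0.151 t 10.03
[-0.0005, -0.0012, 0.0121, -0.011, -0.001, -0.002]
[-0.0005, -0.0014, 0.0121, -0.011, -0.001, -0.002]
[-0.0005, -0.0015, 0.0121, -0.011, -0.001, -0.002]
[-0.0005, -0.0016, 0.0121, -0.011, -0.001, -0.002]
[-0.0005, -0.0018, 0.012, -0.011, -0.001, -0.002]
[-0.0004, -0.0019, 0.012, -0.011, -0.001, -0.002]
```

Call:
drive_tool:
  plan:
    - [-0.001,-0.002,0.022,-0.01,-0.002,-0.003,0.005]
    - [-0.001,-0.003,0.017,-0.01,-0.002,-0.003,0.005]
    - [0,-0.002,0.01,-0.01,-0.002,-0.003,0.005]
    - [0,-0.001,0.007,-0.01,0,0,0.005]
    - [0,0,0.003,-0.005,0,0,0.005]
    - [0,0,0,0,0,0,0.005]
    - [0,0,0,0,0,0,0.005]
    - [0,0,0,0,0,0,0.005]

```text
t: 10.7
tcp_pos: [603.0, 290.3, 98.2]
tool_rot: [-1.372, 1.099, 1.389]
wrist_force: [-0.8, -0.6, -0.7]
grip_width: 0.15
```

```bash
python3 - <<'E'
from h import *
rows([((608.4,289,76),6)],103.2)
f=grab_frame('side'); a=f['img'][130:220,220:360]; save(cv2.resize(a,None,fx=5,fy=5,interpolation=cv2.INTER_CUBIC),'r3.png')
W=cloud(f)
print(W[...,2][100:200,220:320].max())
for m,S,C,W in comps(f,'red',70,130,W): print(W[m].mean(0).round(1),np.round(rect(f,m,96.5),1))
E
```

```text
now [603.  290.3  98.2] jaw 103.3 -> 103.2 total turn [ 0.002  0.002 -0.013] j7 1.26 F [-0.8 -0.6 -0.7] g 0.15 t 10.7
[0.0037, -0.0009, -0.0004, 0.0, 0.0, -0.002]
[0.0037, -0.0009, -0.0004, 0.0, 0.0, -0.002]
[0.0037, -0.0009, -0.0004, 0.0, 0.0, -0.002]
[0.0037, -0.0009, -0.0004, 0.0, 0.0, -0.002]
[0.0037, -0.0008, -0.0004, 0.0, 0.0, -0.002]
[0.0037, -0.0008, -0.0004, 0.0, 0.0, -0.002]
nan
[594.8 281.6  92.3] [596.3 279.4  95.6  72.3  10.1]
```

View pics/r3.png

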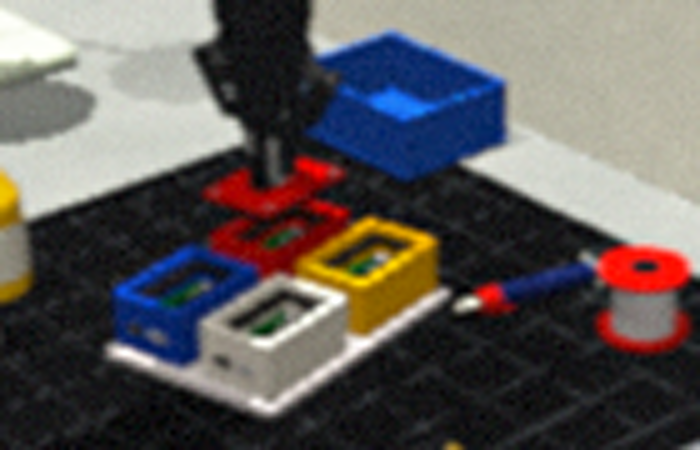

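Call:
drive_tool:
  plan:
    - [0,-0.005,-0.002,0,0,-0.008,0.005]
    - [0,0,0,0,0,0,0.005]
    - [0,0,0,0,0,0,0.005]
    - [0,0,0,0,0,0,0.005]
    - [0.005,0,0,0,0,0,0.005]
    - [0.004,0,0,0,0,0,0.005]
    - [0,0,0,0,0,0,0.005]
    - [0,0,0,0,0,0,0.005]

```text
t: 11.42
tcp_pos: [610.7, 284.5, 88.7]
tool_rot: [-1.372, 1.096, 1.376]
wrist_force: [-0.2, 0.1, -0.3]
grip_width: 0.148
```

```bash
python3 - <<'E'
from h import *
rows([((608.4,289,76),6)],103.2)
E
```

```text
now [610.7 284.5  88.7] jaw 102.9 -> 103.2 total turn [-0.005  0.    -0.003] j7 1.26 F [-0.2  0.1 -0.3] g 0.148 t 11.42
[0.0021, 0.0002, 0.0008, -0.001, 0.0, -0.001]
[0.0021, 0.0002, 0.0008, -0.001, 0.0, -0.001]
[0.0021, 0.0002, 0.0008, -0.001, 0.0, -0.001]
[0.0021, 0.0002, 0.0008, -0.001, 0.0, -0.001]
[0.0021, 0.0002, 0.0008, -0.001, 0.0, -0.001]
[0.0021, 0.0002, 0.0008, -0.001, 0.0, -0.001]
```

Call:
drive_tool:
  plan:
    - [0,0.001,0.004,0,0,0,0.005]
    - [0,0,0,0,0,0,0.005]
    - [0,0,0,0,0,0,0.005]
    - [0.004,0,0,0,0,0,0.005]
    - [0.004,0,0,0,0,0,0.005]
    - [0.004,0,0,0,0,0,0.005]
    - [0,0,0,0,0,0,0.005]
    - [0,0,0,0,0,0,0.005]

```text
t: 12.08
tcp_pos: [608.1, 289.3, 75.1]
tool_rot: [-1.372, 1.096, 1.377]
wrist_force: [0.3, -0.7, -0.9]
grip_width: 0.148
```

```bash
python3 - <<'E'
from h import *
rows([((608.4,289,66),6)],103.2)
f=grab_frame('side'); a=f['img'][140:210,230:330]; save(cv2.resize(a,None,fx=7,fy=7,interpolation=cv2.INTER_CUBIC),'r4.png')
E
```

```text
now [608.1 289.3  75.1] jaw 103.0 -> 103.2 total turn [-0.004  0.001 -0.004] j7 1.25 F [ 0.3 -0.7 -0.9] g 0.148 t 12.08
[0.0015, -0.0, -0.0001, -0.001, 0.0, -0.001]
[0.0015, -0.0, -0.0001, -0.001, 0.0, -0.001]
[0.0015, -0.0, -0.0001, -0.001, 0.0, -0.001]
[0.0015, -0.0, -0.0001, -0.001, 0.0, -0.001]
[0.0015, -0.0, -0.0001, -0.001, 0.0, -0.001]
[0.0015, -0.0, -0.0001, -0.001, 0.0, -0.001]
```

View pics/r4.png

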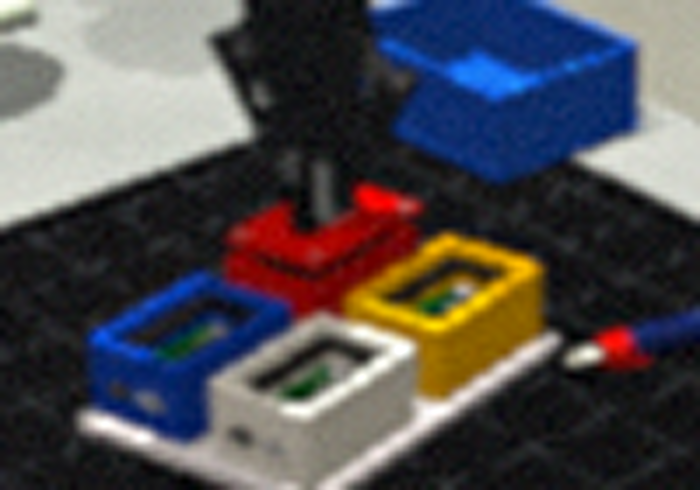

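Lid is well centred above the red mouth (crop ~(325,250)). Now press down.

Call:
drive_tool:
  plan:
    - [0.003,0,0,0,0,0,0.005]
    - [0.003,0,0,0,0,0,0.005]
    - [0.003,0,0,0,0,0,0.005]
    - [0.003,0,0,0,0,0,0.005]
    - [0.003,0,0,0,0,0,0.005]
    - [0.003,0,0,0,0,0,0.005]
    - [0.003,0,0,0,0,0,0.005]
    - [0.003,0,0,0,0,0,0.005]

```text
t: 12.8
tcp_pos: [608.3, 289.5, 64.9]
tool_rot: [-1.373, 1.091, 1.374]
wrist_force: [-7.5, -3.8, 26.8]
grip_width: 0.147
```

Call:
drive_tool:
  plan:
    - [0.004,0,0,0,0,0,0.005]
    - [0.004,0,0,0,0,0,0.005]
    - [0.004,0,0,0,0,0,0.005]
    - [0.004,0,0,0,0,0,0.005]
    - [0,0,0,0,0,0,0.005]
    - [0,0,0,0,0,0,0.03]
    - [0,0,0,0,0,0,0.03]
    - [0,0,0,0,0,0,0.03]

```text
t: 13.47
tcp_pos: [609.4, 289.9, 68.2]
tool_rot: [-1.374, 1.082, 1.368]
wrist_force: [-1.0, 0.5, -0.4]
grip_width: 0.351
```

```bash
python3 - <<'E'
from h import *
rows([((608.4,289,130),6)],103.2)
E
```

```text
now [609.4 289.9  68.2] jaw 102.9 -> 103.2 total turn [-0.005  0.004  0.011] j7 1.25 F [-1.   0.5 -0.4] g 0.351 t 13.47
[-0.0103, 0.0001, -0.0001, -0.001, 0.001, 0.002]
[-0.0103, 0.0001, -0.0001, -0.001, 0.001, 0.002]
[-0.0103, 0.0001, -0.0001, -0.001, 0.001, 0.002]
[-0.0103, 0.0001, -0.0001, -0.001, 0.001, 0.002]
[-0.0103, 0.0002, -0.0001, -0.001, 0.001, 0.002]
[-0.0103, 0.0002, -0.0001, -0.001, 0.001, 0.002]
```

Call:
drive_tool:
  plan:
    - [-0.01,0,0,0,0,0,0.04]
    - [-0.02,0,0,0,0.003,0.01,0.04]
    - [-0.03,0,0,0,0,0,0.045]
    - [-0.03,0,-0.01,0.03,0,0,0.045]
    - [-0.02,0,-0.03,0.03,0,0,0.045]
    - [0,0.01,-0.038,0.03,0,0,0.045]
    - [0,0.01,-0.038,0.03,0,0,0.045]
    - [0,0.01,-0.038,0.03,0,0,0.045]

```text
t: 14.13
tcp_pos: [603.4, 141.2, 182.9]
tool_rot: [-1.268, 1.163, 1.276]
wrist_force: [0.2, -0.8, 0.0]
grip_width: 0.524
```

```bash
python3 - <<'E'
from h import *
f=grab_frame('top'); W=cloud(f)
for m,S,C,W in comps(f,'red',55,80,W): print(np.nanmedian(W[m],0).round(1),np.round(rect(f,m,60),1))
for m,S,C,W in comps(f,'blue',5,33,W): print('blue',np.round(rect(f,m,19),1))
f=grab_frame('side'); a=f['img'][140:210,230:330]; save(cv2.resize(a,None,fx=7,fy=7,interpolation=cv2.INTER_CUBIC),'r5.png')
W=cloud(f)
for m,S,C,W in comps(f,'red',55,80,W): print(np.nanmedian(W[m],0).round(1),np.round(rect(f,m,60),1))
for c in('blue','white','yellow'):
  for m,S,C,W in comps(f,c,5,33,W): print(c,np.round(rect(f,m,19),1))
rows([((467,-280,130),11)],79)
E
```

```text
blue [748.6 139.8  77.9  16.3 -12.8]
blue [ 467.  -279.8   89.5   64.8  -11.1]
[592.5 281.5  60. ] [604.9 286.9  98.4  70.4  10.8]
blue [799.2 435.6 163.1  40.4  86.3]
blue [ 463.8 -280.9   91.4   69.   -11.8]
white [474.2 202.7 158.1  63.2 -73.7]
white [ 469.3 -159.3   94.2   66.5   20. ]
yellow [637.  189.2 114.5  28.   12.5]
yellow [476.4 -20.8  93.   70.5 -15.4]
now [602.6 133.6 182.6] jaw 94.4 -> 79.0 total turn [ 0.269  0.001 -0.004] j7 1.35 F [-0.4 -0.6 -0.3] g 0.527 t 14.23
[0.0048, 0.0152, -0.0365, 0.024, 0.0, -0.0]
[0.0048, 0.0143, -0.0369, 0.024, 0.0, -0.0]
[0.0048, 0.0134, -0.0372, 0.024, 0.0, -0.0]
[0.0048, 0.0125, -0.0376, 0.024, 0.0, -0.0]
[0.0048, 0.0115, -0.0379, 0.024, 0.0, -0.0]
[0.0048, 0.0106, -0.0381, 0.024, 0.0, -0.0]
[0.0048, 0.0097, -0.0384, 0.024, 0.0, -0.0]
[0.0048, 0.0087, -0.0386, 0.024, 0.0, -0.0]
[0.0048, 0.0078, -0.0388, 0.024, 0.0, -0.0]
[0.0048, 0.0068, -0.039, 0.024, 0.0, -0.0]
[0.0048, 0.0059, -0.0391, 0.024, 0.0, -0.0]
```

View pics/r5.png

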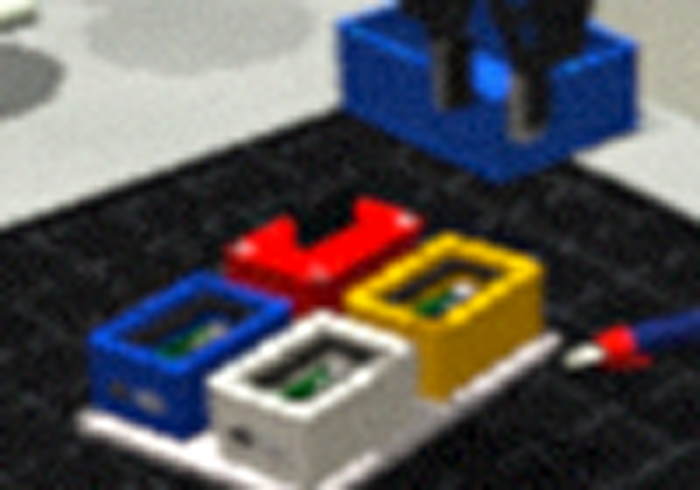

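Call:
drive_tool:
  plan:
    - [0,0.015,-0.036,0.024,0,0,0.045]
    - [0,0.014,-0.036,0.024,0,0,0.045]
    - [0,0.013,-0.036,0.024,0,0,0.045]
    - [0,0.013,-0.037,0.024,0,0,0.045]
    - [0,0.012,-0.037,0.024,0,0,0.045]
    - [0,0.011,-0.037,0.024,0,0,0.045]
    - [0,0.01,-0.038,0.024,0,0,0.045]
    - [0.005,0.009,-0.037,0.024,0,0,0.045]

```text
t: 14.9
tcp_pos: [505.1, -157.3, 179.1]
tool_rot: [-1.123, 1.254, 1.129]
wrist_force: [0.9, -0.2, 0.1]
grip_width: 0.529
```

```bash
python3 - <<'E'
from h import *
rows([((467,-280,110),6)],79)
E
```

```text
now [ 505.1 -157.3  179.1] jaw 83.6 -> 79.0 total turn [0.081 0.006 0.001] j7 1.71 F [ 0.9 -0.2  0.1] g 0.529 t 14.9
[0.0114, 0.0041, -0.0211, 0.013, 0.001, 0.0]
[0.0114, 0.0038, -0.0211, 0.013, 0.001, 0.0]
[0.0114, 0.0035, -0.0212, 0.013, 0.001, 0.0]
[0.0114, 0.0032, -0.0212, 0.013, 0.001, 0.0]
[0.0115, 0.0029, -0.0212, 0.013, 0.001, 0.0]
[0.0115, 0.0026, -0.0213, 0.013, 0.001, 0.0]
```

Aim about 12 mm short in travel for the run-on.

Call:
drive_tool:
  plan:
    - [0.005,0.003,-0.03,0.014,0.001,0,0.045]
    - [0.015,0.003,-0.028,0.014,0.001,0,0.045]
    - [0.018,0.003,-0.022,0.014,0.001,0,0.045]
    - [0.018,0.002,-0.015,0.014,0.001,0,0.045]
    - [0.012,0.001,-0.009,0.014,0.001,0,0.045]
    - [0.005,0,-0.004,0.01,0,0,0.045]
    - [0,0,0,0,0,0,0.045]
    - [0,0,0,0,0,0,0.045]

```text
t: 15.57
tcp_pos: [473.8, -278.0, 105.2]
tool_rot: [-1.056, 1.302, 1.049]
wrist_force: [-0.3, 0.9, -0.0]
grip_width: 0.526
```

```bash
python3 - <<'E'
from h import *
rows([((467,-280,70),1)],79)
f=grab_frame('side')
for m,S,C,W in comps(f,'blue',5,33): print('blue',np.round(rect(f,m,19),1))
E
```

```text
now [ 473.8 -278.   105.2] jaw 77.9 -> 79.0 total turn [-0.019 -0.003  0.003] j7 1.85 F [-0.3  0.9 -0. ] g 0.526 t 15.57
[0.0352, 0.0063, -0.0033, -0.019, -0.003, 0.003]
blue [794.9 433.3 166.6  38.8  89.8]
blue [ 463.8 -280.5   91.5   68.2  -11.5]
```

Call:
drive_tool:
  plan:
    - [0.003,0.006,-0.003,-0.015,-0.003,0.003,0.045]
    - [0.008,0,0,0,0,0,0.045]
    - [0.008,0,0,0,0,0,0.045]
    - [0.008,0,0,0,0,0,0.045]
    - [0.004,0,0,0,0,0,0.045]
    - [0,0,0,0,0,0,0.045]
    - [0,0,0,0,0,0,0.045]
    - [0,0,0,0,0,0,0.045]

```text
t: 16.28
tcp_pos: [469.8, -275.9, 73.2]
tool_rot: [-1.071, 1.288, 1.069]
wrist_force: [-0.4, -0.2, -0.1]
grip_width: 0.523
```

```bash
python3 - <<'E'
from h import *
rows([((467,-280,24),1)],79)
f=grab_frame('side'); a=f['img'][220:290,310:410]; save(cv2.resize(a,None,fx=7,fy=7,interpolation=cv2.INTER_CUBIC),'b1.png')
E
```

```text
now [ 469.8 -275.9   73.2] jaw 79.3 -> 79.0 total turn [0.006 0.002 0.003] j7 1.88 F [-0.4 -0.2 -0.1] g 0.523 t 16.28
[0.0492, 0.0021, -0.0046, 0.006, 0.002, 0.003]
```

View pics/b1.png

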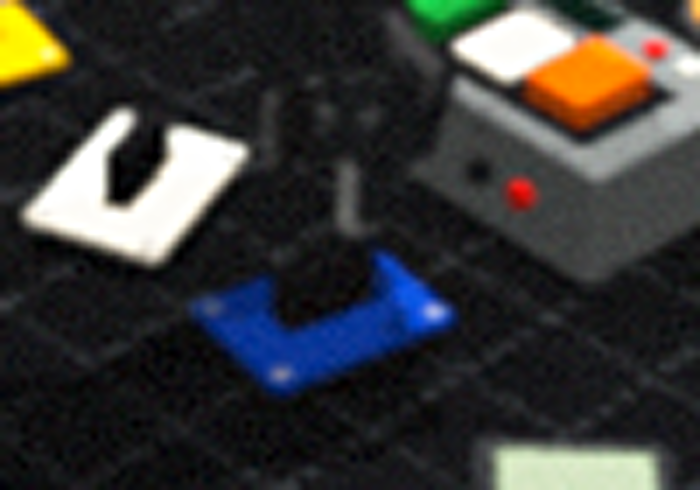

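Call:
drive_tool:
  plan:
    - [0.004,0.002,-0.004,0.005,0,0,0.045]
    - [0.01,0,0,0,0,0,0.045]
    - [0.012,0,0,0,0,0,0.045]
    - [0.01,0,0,0,0,0,0.045]
    - [0.006,0,0,0,0,0,0.045]
    - [0.002,0,0,0,0,0,0.045]
    - [0,0,0,0,0,0,0.045]
    - [0,0,0,0,0,0,0.045]

```text
t: 17.0
tcp_pos: [467.1, -280.7, 25.4]
tool_rot: [-1.068, 1.29, 1.063]
wrist_force: [-0.1, 0.1, 0.1]
grip_width: 0.53
```

```bash
python3 - <<'E'
from h import *
rows([((467,-280,24),1)],79)
E
```

```text
now [ 467.1 -280.7   25.4] jaw 78.9 -> 79.0 total turn [-0.001  0.001  0.005] j7 1.88 F [-0.1  0.1  0.1] g 0.53 t 17.0
[0.0014, 0.0003, 0.0006, -0.001, 0.001, 0.005]
```

Call:
drive_tool:
  plan:
    - [0.001,0,0,0,0,0.003,0.005]
    - [0,0,0,0,0,0,0.005]
    - [0,0,0,0,0,0,0.005]
    - [0,0,0,0,0,0,0.005]
    - [0,0,0,0,0,0,0.005]
    - [0,0,0,0,0,0,0.005]
    - [0,0,0,0,0,0,0.005]
    - [0,0,0,0,0,0,0.005]
  force: 70

```text
t: 17.67
tcp_pos: [467.9, -280.8, 25.8]
tool_rot: [-1.067, 1.292, 1.064]
wrist_force: [-0.4, 0.0, -1.0]
grip_width: 0.141
```

Call:
drive_tool:
  plan:
    - [-0.005,0,0,0,0,0,0.005]
    - [-0.015,0,0,0,0,0,0.005]
    - [-0.02,0,0,0,0,0,0.005]
    - [-0.02,0,0,0,0,0,0.005]
    - [-0.015,0,0.003,0,0,0,0.005]
    - [-0.003,-0.002,0.01,0,0,0,0.005]
    - [0,-0.003,0.02,0,0,0,0.005]
    - [0,-0.004,0.028,-0.01,0,0,0.005]

```text
t: 18.33
tcp_pos: [486.1, -226.1, 108.3]
tool_rot: [-1.068, 1.294, 1.063]
wrist_force: [-0.1, 0.8, -1.7]
grip_width: 0.145
```

```bash
python3 - <<'E'
from h import *
f=grab_frame('side'); a=f['img'][180:280,290:410]; save(cv2.resize(a,None,fx=6,fy=6,interpolation=cv2.INTER_CUBIC),'b2.png')
rows([((501.5,264.5,105),15)],103.2)
E
```

```text
now [ 488.7 -218.9  108. ] jaw 79.4 -> 103.2 total turn [-0.415  0.002  0.003] j7 1.78 F [ 1.7  6.1 -0.6] g 0.145 t 18.38
[0.0003, 0.0051, 0.0318, -0.028, 0.0, 0.0]
[0.0003, 0.0042, 0.032, -0.028, 0.0, 0.0]
[0.0003, 0.0033, 0.0321, -0.028, 0.0, 0.0]
[0.0003, 0.0024, 0.0321, -0.028, 0.0, 0.0]
[0.0003, 0.0015, 0.0322, -0.028, 0.0, 0.0]
[0.0002, 0.0006, 0.0322, -0.028, 0.0, 0.0]
[0.0002, -0.0003, 0.0322, -0.028, 0.0, 0.0]
[0.0002, -0.0011, 0.0322, -0.028, 0.0, 0.0]
[0.0002, -0.002, 0.0322, -0.028, 0.0, 0.0]
[0.0002, -0.0029, 0.0321, -0.028, 0.0, 0.0]
[0.0002, -0.0038, 0.032, -0.028, 0.0, 0.0]
[0.0002, -0.0047, 0.0319, -0.028, 0.0, 0.0]
[0.0002, -0.0056, 0.0317, -0.028, 0.0, 0.0]
[0.0002, -0.0065, 0.0316, -0.028, 0.0, 0.0]
[0.0002, -0.0073, 0.0314, -0.028, 0.0, 0.0]
```

View pics/b2.png

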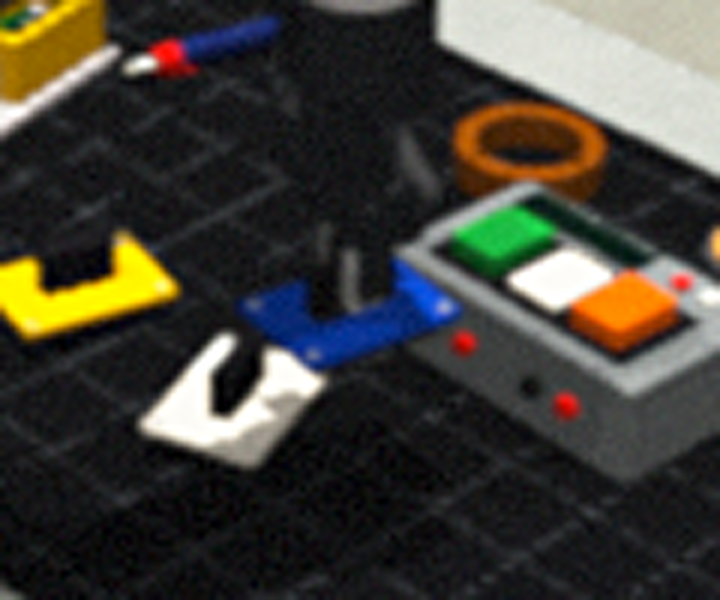

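Call:
drive_tool:
  plan:
    - [0,0.005,0.032,-0.028,0,0,0.005]
    - [0,0.004,0.034,-0.028,0,0,0.005]
    - [0,0.003,0.034,-0.028,0,0,0.005]
    - [0,0.002,0.034,-0.028,0,0,0.005]
    - [0,0.001,0.034,-0.028,0,0,0.005]
    - [0,0,0.034,-0.028,0,0,0.005]
    - [0,0,0.034,-0.028,0,0,0.005]
    - [0,-0.001,0.034,-0.028,0,0,0.005]

```text
t: 19.05
tcp_pos: [497.4, 62.8, 105.6]
tool_rot: [-1.243, 1.186, 1.239]
wrist_force: [-0.3, -0.1, -0.8]
grip_width: 0.151
```

```bash
python3 - <<'E'
from h import *
rows([((501.5,264.5,105),8)],103.2)
E
```

```text
now [497.4  62.8 105.6] jaw 92.5 -> 103.2 total turn [-0.186 -0.     0.003] j7 1.47 F [-0.3 -0.1 -0.8] g 0.151 t 19.05
[0.0001, -0.0016, 0.0252, -0.023, -0.0, 0.0]
[0.0001, -0.0022, 0.0251, -0.023, -0.0, 0.0]
[0.0001, -0.0028, 0.0251, -0.023, -0.0, 0.0]
[0.0001, -0.0034, 0.025, -0.023, -0.0, 0.0]
[0.0001, -0.004, 0.0249, -0.023, -0.0, 0.0]
[0.0001, -0.0045, 0.0248, -0.023, -0.0, 0.0]
[0.0001, -0.0051, 0.0247, -0.023, -0.0, 0.0]
[0.0001, -0.0057, 0.0246, -0.023, -0.0, 0.0]
```

Call:
drive_tool:
  plan:
    - [0,-0.002,0.034,-0.028,0,0,0.005]
    - [0,-0.003,0.034,-0.028,0,0,0.005]
    - [0,-0.004,0.034,-0.028,0,0,0.005]
    - [0,-0.004,0.03,-0.028,0,0,0.005]
    - [0,-0.004,0.024,-0.025,0,0,0.005]
    - [0,-0.004,0.017,-0.02,0,0,0.005]
    - [0,-0.003,0.01,-0.015,0,0,0.005]
    - [0,-0.002,0.003,0,0,0,0.005]

```text
t: 19.72
tcp_pos: [494.1, 275.4, 102.0]
tool_rot: [-1.383, 1.081, 1.389]
wrist_force: [-1.7, -1.0, -1.0]
grip_width: 0.148
```

```bash
python3 - <<'E'
from h import *
rows([((501.5,264.5,90),1)],103.2)
f=grab_frame('side'); a=f['img'][130:220,220:340]; save(cv2.resize(a,None,fx=6,fy=6,interpolation=cv2.INTER_CUBIC),'b3.png')
E
```

```text
now [494.1 275.4 102. ] jaw 104.0 -> 103.2 total turn [0.014 0.004 0.   ] j7 1.29 F [-1.7 -1.  -1. ] g 0.148 t 19.72
[0.0119, -0.0045, -0.0124, 0.014, 0.004, 0.0]
```

View pics/b3.png

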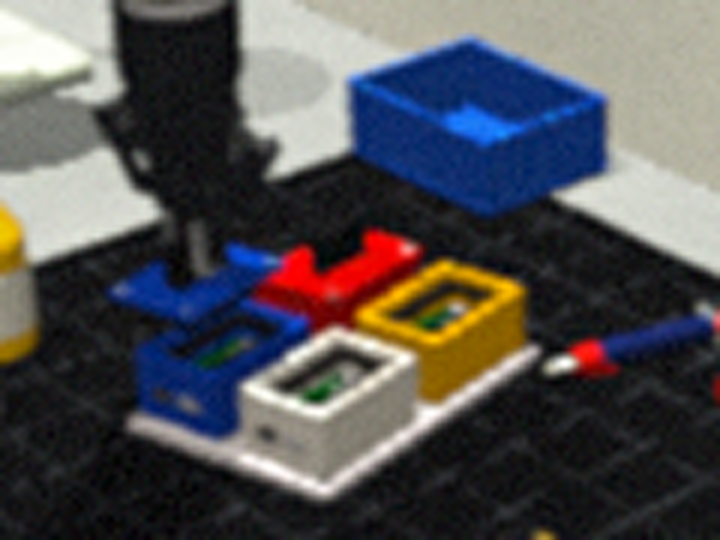

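Call:
drive_tool:
  plan:
    - [0,-0.002,-0.006,0.006,0.003,0,0.005]
    - [0,-0.001,-0.004,0.006,0,0,0.005]
    - [0,0,0,0,0,0,0.005]
    - [0,0,0,0,0,0,0.005]
    - [0.004,0,0,0,0,0,0.005]
    - [0.004,0,0,0,0,0,0.005]
    - [0,0,0,0,0,0,0.005]
    - [0,0,0,0,0,0,0.005]

```text
t: 20.43
tcp_pos: [501.3, 256.6, 92.9]
tool_rot: [-1.369, 1.102, 1.367]
wrist_force: [-0.2, -0.1, -1.4]
grip_width: 0.147
```

```bash
python3 - <<'E'
from h import *
rows([((501.5,264.5,76),1)],103.2)
E
```

```text
now [501.3 256.6  92.9] jaw 102.5 -> 103.2 total turn [-0.013 -0.003 -0.002] j7 1.3 F [-0.2 -0.1 -1.4] g 0.147 t 20.43
[0.0168, -0.002, 0.0077, -0.013, -0.003, -0.002]
```

Call:
drive_tool:
  plan:
    - [0,-0.001,0.004,-0.005,-0.002,-0.002,0.005]
    - [0,-0.001,0.002,-0.004,0,0,0.005]
    - [0,0,0,0,0,0,0.005]
    - [0,0,0,0,0,0,0.005]
    - [0.006,0,0,0,0,0,0.005]
    - [0.004,0,0,0,0,0,0.005]
    - [0,0,0,0,0,0,0.005]
    - [0,0,0,0,0,0,0.005]

```text
t: 21.1
tcp_pos: [501.7, 264.4, 81.6]
tool_rot: [-1.376, 1.092, 1.375]
wrist_force: [0.4, -0.2, -1.1]
grip_width: 0.146
```

```bash
python3 - <<'E'
from h import *
rows([((501.5,264.5,76),1)],103.2)
f=grab_frame('side'); a=f['img'][130:220,220:340]; save(cv2.resize(a,None,fx=6,fy=6,interpolation=cv2.INTER_CUBIC),'b4.png')
E
```

```text
now [501.7 264.4  81.6] jaw 103.1 -> 103.2 total turn [-0.001 -0.     0.   ] j7 1.3 F [ 0.4 -0.2 -1.1] g 0.146 t 21.1
[0.0056, 0.0001, 0.0001, -0.001, -0.0, 0.0]
```

View pics/b4.png

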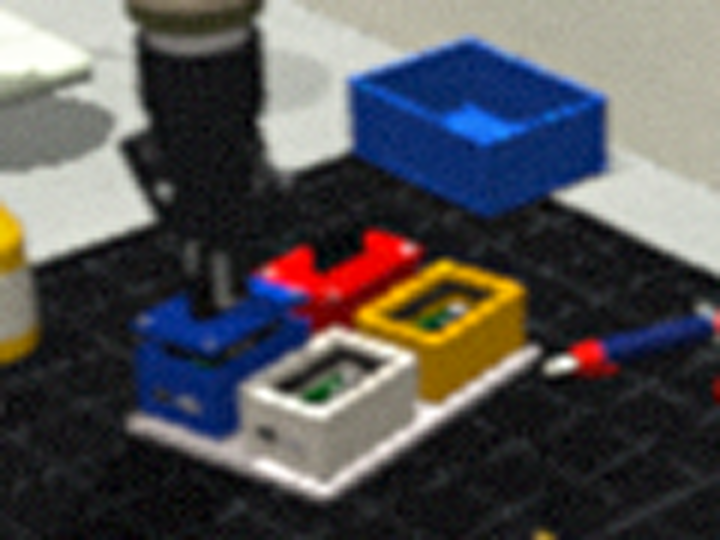

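Aligned. Press.

Call:
drive_tool:
  plan:
    - [0.004,0,0,0,0,0,0.005]
    - [0.004,0,0,0,0,0,0.005]
    - [0.003,0,0,0,0,0,0.005]
    - [0.003,0,0,0,0,0,0.005]
    - [0.003,0,0,0,0,0,0.005]
    - [0.003,0,0,0,0,0,0.005]
    - [0.003,0,0,0,0,0,0.005]
    - [0.003,0,0,0,0,0,0.005]

```text
t: 21.82
tcp_pos: [502.1, 264.6, 65.8]
tool_rot: [-1.375, 1.086, 1.373]
wrist_force: [-8.9, -3.4, 40.5]
grip_width: 0.147
```

Call:
drive_tool:
  plan:
    - [0.003,0,0,0,0,0,0.005]
    - [0.003,0,0,0,0,0,0.005]
    - [0.003,0,0,0,0,0,0.005]
    - [0.003,0,0,0,0,0,0.005]
    - [0.003,0,0,0,0,0,0.005]
    - [0.003,0,0,0,0,0,0.005]
    - [0.003,0,0,0,0,0,0.005]
    - [0.003,0,0,0,0,0,0.005]

```text
t: 22.48
tcp_pos: [502.3, 264.8, 65.7]
tool_rot: [-1.373, 1.072, 1.369]
wrist_force: [-8.6, -4.5, 43.8]
grip_width: 0.147
```

Call:
drive_tool:
  plan:
    - [-0.001,0,0,0,0,0,0.005]
    - [0,0,0,0,0,0,0.03]
    - [0,0,0,0,0,0,0.035]
    - [0,0,0,0,0,0,0.04]
    - [-0.02,0,0,0,0.003,0.01,0.045]
    - [-0.03,0,0,0,0.003,0.01,0.045]
    - [-0.035,0,-0.002,0,0,0,0.045]
    - [-0.02,0,-0.01,0.03,0,0,0.045]

```text
t: 23.15
tcp_pos: [502.1, 252.6, 169.7]
tool_rot: [-1.349, 1.117, 1.366]
wrist_force: [0.5, 0.0, -0.0]
grip_width: 0.526
```

```bash
python3 - <<'E'
from h import *
f=grab_frame('side'); a=f['img'][130:220,220:340]; save(cv2.resize(a,None,fx=6,fy=6,interpolation=cv2.INTER_CUBIC),'b5.png')
W=cloud(f)
for m,S,C,W in comps(f,'blue',55,80,W): print(np.nanmedian(W[m],0).round(1),np.round(rect(f,m,60),1))
for c in('white','yellow'):
  for m,S,C,W in comps(f,c,5,33,W): print(c,np.round(rect(f,m,19),1))
rows([((481,-20.5,130),8)],74.6)
E
```

```text
[482.9 254.7  59.8] [494.6 261.9  96.7  70.7  13.6]
white [527.5 164.9 256.  129.2 -23.1]
white [ 470.  -159.    95.6   66.5   20. ]
yellow [633.7 188.  103.7  20.5  13.2]
yellow [476.2 -21.3  92.4  70.7 -16.3]
now [504.  250.  172.3] jaw 101.1 -> 74.6 total turn [ 0.463 -0.001 -0.01 ] j7 1.29 F [ 1.2 -1.1  0.8] g 0.53 t 23.2
[0.0053, 0.0093, -0.0326, 0.058, -0.0, -0.001]
[0.0053, 0.0074, -0.0331, 0.058, -0.0, -0.001]
[0.0053, 0.0055, -0.0335, 0.058, -0.0, -0.001]
[0.0053, 0.0035, -0.0338, 0.058, -0.0, -0.001]
[0.0053, 0.0016, -0.0339, 0.058, -0.0, -0.001]
[0.0053, -0.0004, -0.0339, 0.058, -0.0, -0.001]
[0.0053, -0.0023, -0.0339, 0.058, -0.0, -0.001]
[0.0053, -0.0043, -0.0337, 0.058, -0.0, -0.001]
```

View pics/b5.png

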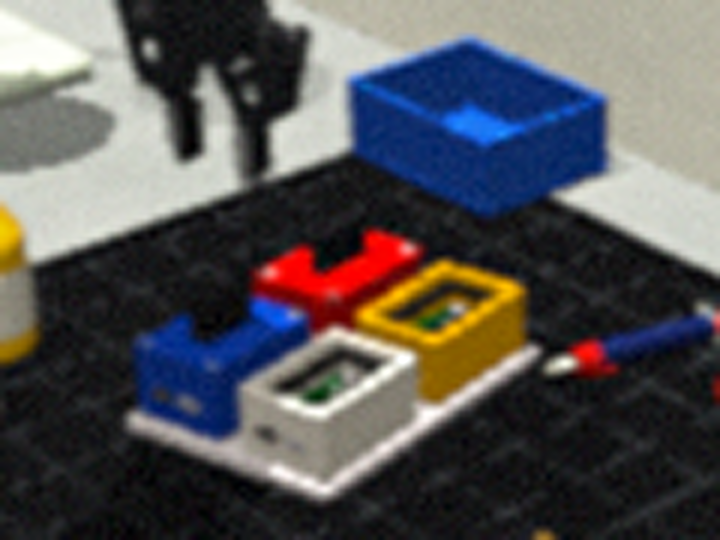

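Call:
drive_tool:
  plan:
    - [0,0.008,-0.028,0.06,0,0,0.045]
    - [0,0.007,-0.032,0.06,0,0,0.045]
    - [0,0.006,-0.035,0.06,0,0,0.045]
    - [0,0.004,-0.037,0.06,0,0,0.045]
    - [0.005,0.002,-0.037,0.06,0,0,0.045]
    - [0.01,0,-0.037,0.06,0,0,0.045]
    - [0.015,-0.002,-0.033,0.05,0,0,0.045]
    - [0.015,-0.003,-0.022,0.02,0,0,0.045]

```text
t: 23.87
tcp_pos: [481.3, -15.1, 126.4]
tool_rot: [-1.024, 1.312, 1.029]
wrist_force: [0.8, -0.0, -0.4]
grip_width: 0.523
```

```bash
python3 - <<'E'
from h import *
rows([((481,-20.5,70),1)],74.6)
f=grab_frame('side')
for m,S,C,W in comps(f,'yellow',5,33): print(np.round(rect(f,m,19),1))
E
```

```text
now [481.3 -15.1 126.4] jaw 76.0 -> 74.6 total turn [ 0.024  0.004 -0.   ] j7 1.44 F [ 0.8 -0.  -0.4] g 0.523 t 23.87
[0.0563, -0.0011, -0.0055, 0.024, 0.004, -0.0]
[476.6 -21.4  91.7  70.7 -16.3]
```

Call:
drive_tool:
  plan:
    - [0.01,0,0,0.01,0.002,0,0.045]
    - [0.015,0,0,0.006,0.002,0,0.045]
    - [0.014,0,0,0,0,0,0.045]
    - [0.008,0,0,0,0,0,0.045]
    - [0.002,0,0,0,0,0,0.045]
    - [0,0,0,0,0,0,0.045]
    - [0,0,0,0,0,0,0.045]
    - [0,0,0,0,0,0,0.045]

```text
t: 24.58
tcp_pos: [478.3, -23.1, 69.5]
tool_rot: [-1.006, 1.337, 1.009]
wrist_force: [-0.2, 0.3, -0.6]
grip_width: 0.528
```

```bash
python3 - <<'E'
from h import *
rows([((481,-20.5,24),1)],74.6)
f=grab_frame('side'); a=f['img'][180:250,260:360]; save(cv2.resize(a,None,fx=7,fy=7,interpolation=cv2.INTER_CUBIC),'y1.png')
E
```

```text
now [478.3 -23.1  69.5] jaw 74.4 -> 74.6 total turn [-0.004 -0.007 -0.008] j7 1.45 F [-0.2  0.3 -0.6] g 0.528 t 24.58
[0.0454, -0.0023, 0.0036, -0.004, -0.007, -0.008]
```

View pics/y1.png

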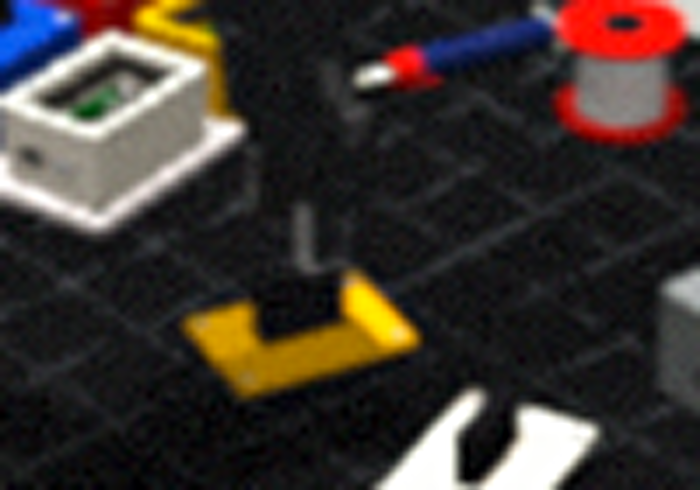

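Call:
drive_tool:
  plan:
    - [0.004,-0.002,0.003,0,-0.005,-0.006,0.045]
    - [0.01,0,0,0,0,0,0.045]
    - [0.012,0,0,0,0,0,0.045]
    - [0.009,0,0,0,0,0,0.045]
    - [0.005,0,0,0,0,0,0.045]
    - [0.001,0,0,0,0,0,0.045]
    - [0,0,0,0,0,0,0.045]
    - [0,0,0,0,0,0,0.045]

```text
t: 25.3
tcp_pos: [483.0, -19.6, 26.4]
tool_rot: [-1.008, 1.323, 1.004]
wrist_force: [0.4, -0.3, -0.3]
grip_width: 0.526
```

```bash
python3 - <<'E'
from h import *
rows([((481,-20.5,24),1)],74.6)
E
```

```text
now [483.  -19.6  26.4] jaw 74.4 -> 74.6 total turn [-0.003  0.001  0.003] j7 1.47 F [ 0.4 -0.3 -0.3] g 0.526 t 25.3
[0.0024, 0.0017, -0.0014, -0.003, 0.001, 0.003]
```

Call:
drive_tool:
  plan:
    - [0.002,0.001,-0.001,0,0,0,0.045]
    - [0,0,0,0,0,0,0.045]
    - [0,0,0,0,0,0,0.005]
    - [0,0,0,0,0,0,0.005]
    - [0,0,0,0,0,0,0.005]
    - [0,0,0,0,0,0,0.005]
    - [0,0,0,0,0,0,0.005]
    - [0,0,0,0,0,0,0.005]
  force: 70

```text
t: 25.97
tcp_pos: [482.3, -20.3, 25.6]
tool_rot: [-1.009, 1.321, 1.003]
wrist_force: [0.8, -0.4, -2.1]
grip_width: 0.149
```

Call:
drive_tool:
  plan:
    - [-0.005,0,0,0,0,0,0.005]
    - [-0.015,0,0,0,0,0,0.005]
    - [-0.02,0,0,0,0,0,0.005]
    - [-0.02,0,0,0,0,0,0.005]
    - [-0.015,0,0,0,0,0,0.005]
    - [-0.003,0,0,0,0,0,0.005]
    - [0,0,0,0,0,0,0.005]
    - [0,0,0,0,0,0,0.005]

```text
t: 26.63
tcp_pos: [480.5, -20.4, 107.2]
tool_rot: [-1.007, 1.323, 1.005]
wrist_force: [-0.5, -0.9, -1.3]
grip_width: 0.146
```

```bash
python3 - <<'E'
from h import *
f=grab_frame('side'); a=f['img'][160:250,250:370]; save(cv2.resize(a,None,fx=6,fy=6,interpolation=cv2.INTER_CUBIC),'y2.png')
rows([((627.5,206.7,105),10)],103.2)
E
```

```text
now [480.4 -20.4 107. ] jaw 74.4 -> 103.2 total turn [-0.502  0.     0.003] j7 1.44 F [ 0.3 -0.5 -2.2] g 0.143 t 26.68
[0.0002, -0.0081, 0.0258, -0.05, 0.0, 0.0]
[0.0002, -0.0094, 0.0254, -0.05, 0.0, 0.0]
[0.0002, -0.0106, 0.0249, -0.05, 0.0, 0.0]
[0.0002, -0.0119, 0.0243, -0.05, 0.0, 0.0]
[0.0002, -0.0131, 0.0237, -0.05, 0.0, 0.0]
[0.0002, -0.0142, 0.023, -0.05, 0.0, 0.0]
[0.0002, -0.0154, 0.0223, -0.05, 0.0, 0.0]
[0.0002, -0.0165, 0.0215, -0.05, 0.0, 0.0]
[0.0002, -0.0175, 0.0206, -0.05, 0.0, 0.0]
[0.0002, -0.0185, 0.0197, -0.05, 0.0, 0.0]
```

View pics/y2.png

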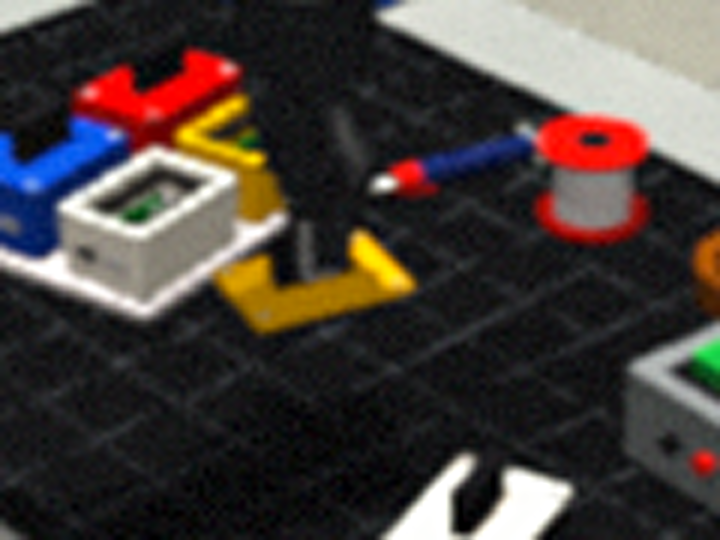

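Call:
drive_tool:
  plan:
    - [0,-0.004,0.013,-0.03,0,0,0.005]
    - [0,-0.009,0.025,-0.05,0,0,0.005]
    - [0,-0.011,0.025,-0.05,0,0,0.005]
    - [0,-0.012,0.024,-0.05,0,0,0.005]
    - [0,-0.013,0.024,-0.05,0,0,0.005]
    - [0,-0.014,0.023,-0.05,0,0,0.005]
    - [0,-0.015,0.022,-0.05,0,0,0.005]
    - [0,-0.016,0.021,-0.05,0,0,0.005]

```text
t: 27.35
tcp_pos: [592.0, 154.0, 98.0]
tool_rot: [-1.297, 1.159, 1.308]
wrist_force: [0.8, 0.3, -1.3]
grip_width: 0.146
```

```bash
python3 - <<'E'
from h import *
rows([((627.5,206.7,105),6)],103.2)
E
```

```text
now [592. 154.  98.] jaw 97.2 -> 103.2 total turn [-0.105 -0.002 -0.012] j7 1.46 F [ 0.8  0.3 -1.3] g 0.146 t 27.35
[-0.0013, -0.007, 0.008, -0.018, -0.0, -0.002]
[-0.0013, -0.0071, 0.0078, -0.018, -0.0, -0.002]
[-0.0012, -0.0072, 0.0077, -0.018, -0.0, -0.002]
[-0.0012, -0.0074, 0.0076, -0.018, -0.0, -0.002]
[-0.0012, -0.0075, 0.0075, -0.018, -0.0, -0.002]
[-0.0012, -0.0076, 0.0073, -0.018, -0.0, -0.002]
```

Call:
drive_tool:
  plan:
    - [-0.004,-0.012,0.015,-0.025,0,-0.005,0.005]
    - [-0.003,-0.011,0.012,-0.025,0,-0.004,0.005]
    - [0,-0.008,0.007,-0.02,0,-0.002,0.005]
    - [0,-0.004,0.003,-0.015,0,0,0.005]
    - [0,-0.001,0,-0.005,0,0,0.005]
    - [0,0,0,0,0,0,0.005]
    - [0,0,0,0,0,0,0.005]
    - [0,0,0,0,0,0,0.005]

```text
t: 28.02
tcp_pos: [622.3, 207.7, 95.9]
tool_rot: [-1.377, 1.097, 1.388]
wrist_force: [0.5, 0.3, -1.3]
grip_width: 0.148
```

```bash
python3 - <<'E'
from h import *
rows([((627.5,206.7,90),1)],103.2)
f=grab_frame('side'); a=f['img'][130:220,220:340]; save(cv2.resize(a,None,fx=6,fy=6,interpolation=cv2.INTER_CUBIC),'y3.png')
E
```

```text
now [622.3 207.7  95.9] jaw 103.5 -> 103.2 total turn [ 0.005  0.    -0.01 ] j7 1.48 F [ 0.5  0.3 -1.3] g 0.148 t 28.02
[0.0058, -0.0049, -0.0022, 0.005, 0.0, -0.01]
```

View pics/y3.png

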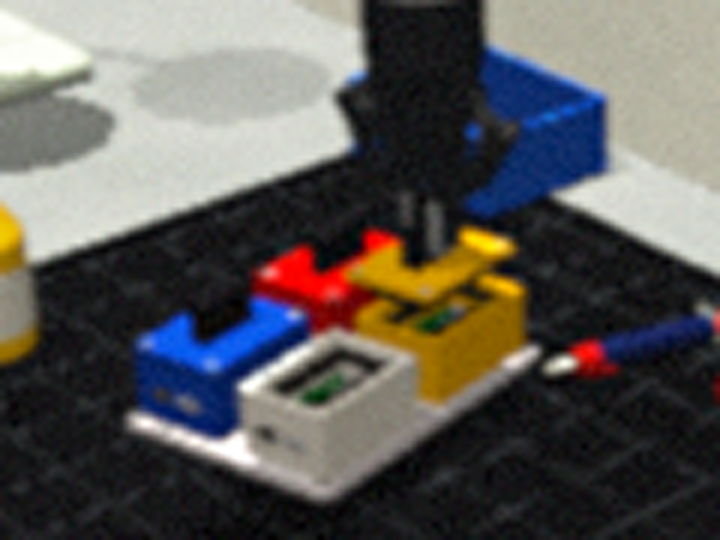

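Call:
drive_tool:
  plan:
    - [0,-0.004,-0.002,0.003,0,-0.007,0.005]
    - [0,0,0,0,0,0,0.005]
    - [0,0,0,0,0,0,0.005]
    - [0,0,0,0,0,0,0.005]
    - [0.006,0,0,0,0,0,0.005]
    - [0.004,0,0,0,0,0,0.005]
    - [0,0,0,0,0,0,0.005]
    - [0,0,0,0,0,0,0.005]

```text
t: 28.73
tcp_pos: [626.9, 203.4, 85.7]
tool_rot: [-1.375, 1.095, 1.377]
wrist_force: [0.1, 0.1, -2.2]
grip_width: 0.144
```

```bash
python3 - <<'E'
from h import *
rows([((627.5,206.7,76),1)],103.2)
E
```

```text
now [626.9 203.4  85.7] jaw 103.1 -> 103.2 total turn [-0.002 -0.001 -0.002] j7 1.48 F [ 0.1  0.1 -2.2] g 0.144 t 28.73
[0.0097, -0.0014, 0.0031, -0.002, -0.001, -0.002]
```

Call:
drive_tool:
  plan:
    - [0,-0.001,0.003,0,0,0,0.005]
    - [0,0,0,0,0,0,0.005]
    - [0,0,0,0,0,0,0.005]
    - [0.005,0,0,0,0,0,0.005]
    - [0.004,0,0,0,0,0,0.005]
    - [0,0,0,0,0,0,0.005]
    - [0,0,0,0,0,0,0.005]
    - [0,0,0,0,0,0,0.005]

```text
t: 29.4
tcp_pos: [626.9, 207.4, 75.2]
tool_rot: [-1.375, 1.095, 1.378]
wrist_force: [-0.5, -0.4, -1.9]
grip_width: 0.145
```

```bash
python3 - <<'E'
from h import *
rows([((627.5,206.7,66),1)],103.2)
f=grab_frame('side'); a=f['img'][130:220,220:340]; save(cv2.resize(a,None,fx=6,fy=6,interpolation=cv2.INTER_CUBIC),'y4.png')
E
```

```text
now [626.9 207.4  75.2] jaw 103.1 -> 103.2 total turn [-0.001 -0.001 -0.003] j7 1.48 F [-0.5 -0.4 -1.9] g 0.145 t 29.4
[0.0092, -0.0005, -0.0008, -0.001, -0.001, -0.003]
```

View pics/y4.png

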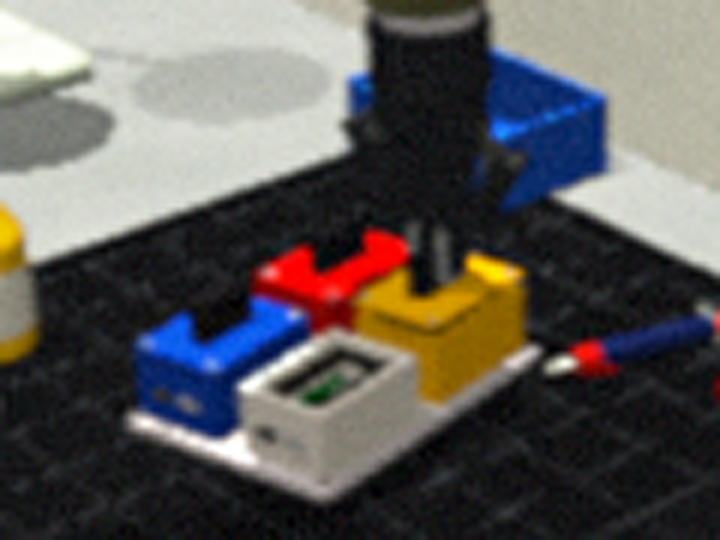

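Call:
drive_tool:
  plan:
    - [0.003,0,0,0,0,0,0.005]
    - [0.003,0,0,0,0,0,0.005]
    - [0.003,0,0,0,0,0,0.005]
    - [0.003,0,0,0,0,0,0.005]
    - [0.003,0,0,0,0,0,0.005]
    - [0.003,0,0,0,0,0,0.005]
    - [0.003,0,0,0,0,0,0.005]
    - [0.003,0,0,0,0,0,0.005]

```text
t: 30.12
tcp_pos: [627.1, 207.5, 66.2]
tool_rot: [-1.375, 1.089, 1.375]
wrist_force: [-8.5, -2.6, 26.5]
grip_width: 0.146
```

Call:
drive_tool:
  plan:
    - [0.003,0,0,0,0,0,0.005]
    - [0.003,0,0,0,0,0,0.005]
    - [0.003,0,0,0,0,0,0.005]
    - [0.003,0,0,0,0,0,0.005]
    - [0.003,0,0,0,0,0,0.005]
    - [0.003,0,0,0,0,0,0.005]
    - [0.003,0,0,0,0,0,0.005]
    - [0.003,0,0,0,0,0,0.005]

```text
t: 30.78
tcp_pos: [627.2, 207.6, 66.2]
tool_rot: [-1.375, 1.079, 1.371]
wrist_force: [-9.2, -2.3, 28.4]
grip_width: 0.146
```

Home. Release, rise, head to the white lid.

Call:
drive_tool:
  plan:
    - [-0.001,0,0,0,0,0,0.005]
    - [0,0,0,0,0,0,0.03]
    - [0,0,0,0,0,0,0.035]
    - [0,0,0,0,0,0,0.04]
    - [-0.02,0,0,0,0.003,0.01,0.045]
    - [-0.03,0,0,0,0.003,0.01,0.045]
    - [-0.035,0,-0.002,0,0,0,0.045]
    - [-0.02,0,-0.01,0,0,0,0.045]

```text
t: 31.45
tcp_pos: [627.3, 196.9, 170.6]
tool_rot: [-1.371, 1.106, 1.39]
wrist_force: [1.3, -0.5, 0.8]
grip_width: 0.526
```

Call:
drive_tool:
  plan:
    - [0,0.01,-0.025,0,0,0,0.045]
    - [0,0.015,-0.033,0,0,0,0.045]
    - [0,0.015,-0.035,0,0,0,0.045]
    - [0,0.015,-0.035,0,0,0,0.045]
    - [0,0.015,-0.035,0,0,0,0.045]
    - [0,0.015,-0.035,0,0,0,0.045]
    - [0,0.01,-0.03,0,0,0,0.045]
    - [0,0.005,-0.02,0,0,0,0.045]

```text
t: 32.12
tcp_pos: [590.1, -70.2, 174.5]
tool_rot: [-1.381, 1.089, 1.393]
wrist_force: [-0.1, -0.9, -0.3]
grip_width: 0.524
```

```bash
python3 - <<'E'
from h import *
for n in('side','top'):
  f=grab_frame(n); W=cloud(f)
  for c in('yellow','red','blue'):
    for m,S,C,W in comps(f,c,55,80,W,yr=(120,400),xr=(400,700)): print(n,c,np.nanmedian(W[m],0).round(1),np.round(rect(f,m,60),1))
  for m,S,C,W in comps(f,'white',5,33,W): print(n,'white',np.round(rect(f,m,19),1))
  if n=='side': a=f['img'][130:280,220:420]; save(cv2.resize(a,None,fx=4,fy=4,interpolation=cv2.INTER_CUBIC),'y5.png')
rows([((472.3,-159.5,110),6)],110)
E
```

```text
side yellow [606.7 196.2  60.2] [619.8 205.6  96.8  68.7  14.2]
side red [592.  280.   59.6] [602.2 286.6 103.2  70.1  13.1]
side blue [481.9 254.2  59.7] [495.7 260.9  96.   70.4  10.1]
side white [527.5 164.9 256.  129.2 -23.1]
side white [ 471.  -159.4   95.7   66.5   18.3]
top yellow [624.6 202.6  59. ] [626.6 205.7  91.9  63.2  13.4]
top red [609.1 284.6  58.8] [609.6 288.4  91.7  64.9  13.1]
top blue [501.1 259.4  59. ] [500.6 263.5  88.   64.5  14. ]
top white [563.8 234.6 212.2 158.   13.3]
now [590.5 -71.8 174.5] jaw 103.7 -> 110.0 total turn [-0.11   0.002 -0.008] j7 1.89 F [-0.  -0.5  0. ] g 0.524 t 32.22
[0.0109, 0.0225, -0.0096, -0.018, 0.0, -0.001]
[0.0109, 0.0227, -0.0091, -0.018, 0.0, -0.001]
[0.0109, 0.0229, -0.0087, -0.018, 0.0, -0.001]
[0.0108, 0.023, -0.0083, -0.018, 0.0, -0.001]
[0.0108, 0.0232, -0.0079, -0.018, 0.0, -0.001]
[0.0108, 0.0234, -0.0074, -0.018, 0.0, -0.001]
```

View pics/y5.png

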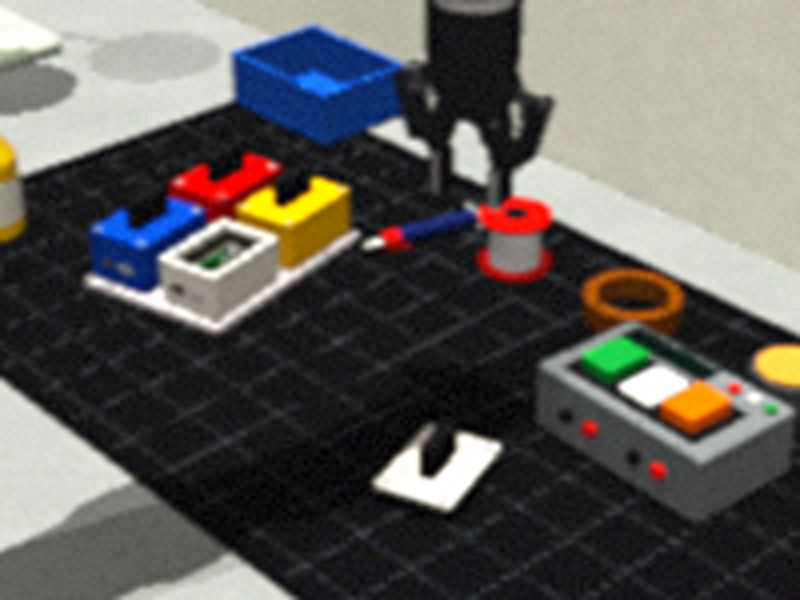

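Call:
drive_tool:
  plan:
    - [0,0.024,-0.012,-0.02,0,0,0.045]
    - [0,0.025,-0.012,-0.02,0,0,0.045]
    - [0.01,0.025,-0.01,-0.02,0,0,0.045]
    - [0.015,0.024,-0.008,-0.02,0,0,0.045]
    - [0.015,0.018,-0.006,-0.02,0,0,0.045]
    - [0.01,0.01,-0.003,-0.01,0,0,0.045]
    - [0.005,0.002,0,0,0,0,0.045]
    - [0,0,0,0,0,0,0.045]

```text
t: 32.88
tcp_pos: [480.3, -155.5, 116.5]
tool_rot: [-1.463, 1.019, 1.472]
wrist_force: [1.0, -0.4, 0.4]
grip_width: 0.526
```

```bash
python3 - <<'E'
from h import *
rows([((472.3,-159.5,72),1)],110)
f=grab_frame('side')
for m,S,C,W in comps(f,'white',5,33): print(np.round(rect(f,m,19),1))
E
```

```text
now [ 480.3 -155.5  116.5] jaw 110.5 -> 110.0 total turn [ 0.008  0.004 -0.004] j7 2.15 F [ 1.  -0.4  0.4] g 0.526 t 32.88
[0.0445, 0.0087, -0.0011, 0.008, 0.004, -0.004]
[527.5 164.9 256.  129.2 -23.1]
[ 471.3 -158.7   89.7   66.    20.5]
```

Call:
drive_tool:
  plan:
    - [0.004,0.004,0,0.006,0.003,-0.003,0.045]
    - [0.01,0.002,0,0,0,0,0.045]
    - [0.012,0,0,0,0,0,0.045]
    - [0.008,0,0,0,0,0,0.045]
    - [0.004,0,0,0,0,0,0.045]
    - [0,0,0,0,0,0,0.045]
    - [0,0,0,0,0,0,0.045]
    - [0,0,0,0,0,0,0.045]

```text
t: 33.6
tcp_pos: [482.4, -153.0, 79.2]
tool_rot: [-1.472, 1.013, 1.459]
wrist_force: [0.5, 0.2, 0.0]
grip_width: 0.525
```

```bash
python3 - <<'E'
from h import *
rows([((472.3,-159.5,24),1)],110)
f=grab_frame('side'); a=f['img'][200:280,280:390]; save(cv2.resize(a,None,fx=6,fy=6,interpolation=cv2.INTER_CUBIC),'w1.png')
E
```

```text
now [ 482.4 -153.    79.2] jaw 110.4 -> 110.0 total turn [ 0.007 -0.003  0.008] j7 2.15 F [0.5 0.2 0. ] g 0.525 t 33.6
[0.0551, 0.0122, -0.0024, 0.007, -0.003, 0.008]
```

View pics/w1.png

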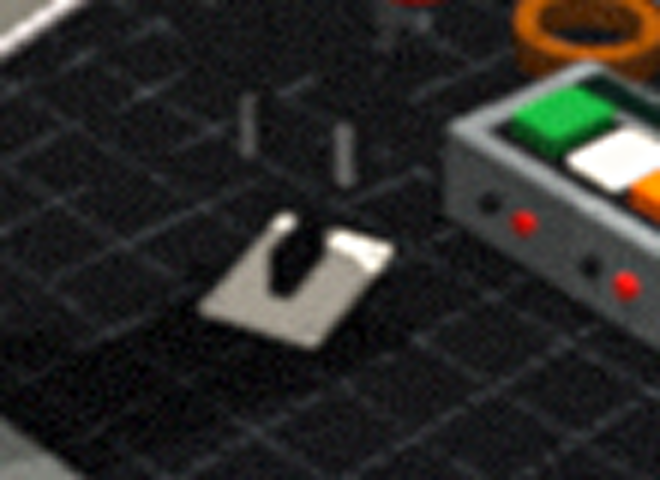

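Call:
drive_tool:
  plan:
    - [0,0.011,-0.002,0.006,0,0.006,0.045]
    - [0,0,0,0,0,0,0.045]
    - [0,0,0,0,0,0,0.045]
    - [0,0,0,0,0,0,0.045]
    - [0.006,0,0,0,0,0,0.045]
    - [0.006,0,0,0,0,0,0.045]
    - [0.001,0,0,0,0,0,0.045]
    - [0,0,0,0,0,0,0.045]

```text
t: 34.32
tcp_pos: [472.4, -160.1, 66.5]
tool_rot: [-1.467, 1.023, 1.455]
wrist_force: [-0.4, 0.7, -0.0]
grip_width: 0.529
```

```bash
python3 - <<'E'
from h import *
rows([((472.3,-159.5,24),1)],110)
E
```

```text
now [ 472.4 -160.1   66.5] jaw 110.0 -> 110.0 total turn [-0.    -0.005  0.004] j7 2.15 F [-0.4  0.7 -0. ] g 0.529 t 34.32
[0.0425, 0.0001, 0.0008, -0.0, -0.005, 0.004]
```

Call:
drive_tool:
  plan:
    - [0.006,0,0,0,-0.003,0.003,0.045]
    - [0.01,0,0,0,0,0,0.045]
    - [0.011,0,0,0,0,0,0.045]
    - [0.007,0,0,0,0,0,0.045]
    - [0.004,0,0,0,0,0,0.045]
    - [0.001,0,0,0,0,0,0.045]
    - [0,0,0,0,0,0,0.045]
    - [0,0,0,0,0,0,0.045]

```text
t: 34.98
tcp_pos: [472.3, -159.7, 22.1]
tool_rot: [-1.462, 1.024, 1.462]
wrist_force: [-0.4, 0.2, 0.3]
grip_width: 0.528
```

```bash
python3 - <<'E'
from h import *
rows([((472.3,-159.5,24),1)],110)
f=grab_frame('side'); a=f['img'][200:280,280:390]; save(cv2.resize(a,None,fx=6,fy=6,interpolation=cv2.INTER_CUBIC),'w2.png')
E
```

```text
now [ 472.3 -159.7   22.1] jaw 110.0 -> 110.0 total turn [ 0.    -0.    -0.001] j7 2.15 F [-0.4  0.2  0.3] g 0.528 t 34.98
[-0.0019, -0.0, 0.0002, 0.0, -0.0, -0.001]
```

View pics/w2.png

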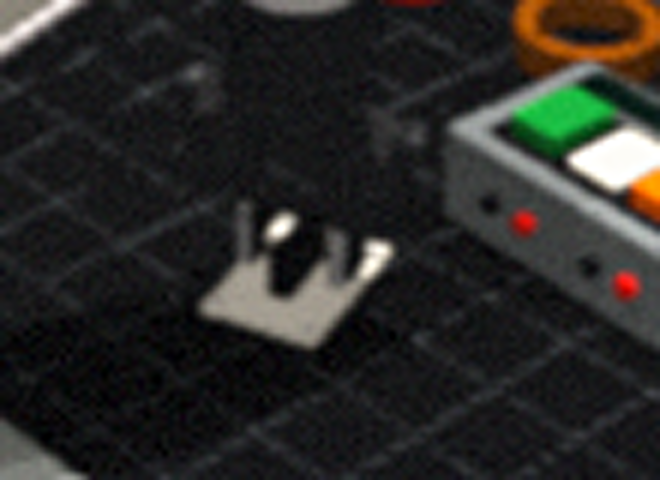

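Call:
drive_tool:
  plan:
    - [-0.002,0,0,0,0,0,0.045]
    - [0,0,0,0,0,0,0.005]
    - [0,0,0,0,0,0,0.005]
    - [0,0,0,0,0,0,0.005]
    - [0,0,0,0,0,0,0.005]
    - [0,0,0,0,0,0,0.005]
    - [0,0,0,0,0,0,0.005]
    - [0,0,0,0,0,0,0.005]
  force: 70

```text
t: 35.7
tcp_pos: [473.0, -159.8, 26.1]
tool_rot: [-1.464, 1.023, 1.459]
wrist_force: [-0.5, -0.3, -1.8]
grip_width: 0.144
```

Call:
drive_tool:
  plan:
    - [-0.005,0,0,0,0,0,0.005]
    - [-0.015,0,0,0,0,0,0.005]
    - [-0.02,0,0,0,0,0,0.005]
    - [-0.02,0,0,0,0,0,0.005]
    - [-0.015,0,0,0,0,0,0.005]
    - [-0.003,0,0,0,0,0,0.005]
    - [0,0,0,0,0,0,0.005]
    - [0,0,0,0,0,0,0.005]

```text
t: 36.37
tcp_pos: [471.6, -159.6, 107.5]
tool_rot: [-1.461, 1.024, 1.462]
wrist_force: [0.4, 0.1, -0.7]
grip_width: 0.147
```

```bash
python3 - <<'E'
from h import *
f=grab_frame('side'); a=f['img'][190:270,280:390]; save(cv2.resize(a,None,fx=6,fy=6,interpolation=cv2.INTER_CUBIC),'w3.png')
rows([((520.9,182.8,105),11)],103.2)
E
```

```text
now [ 471.4 -159.5  107.2] jaw 110.0 -> 103.2 total turn [ 0.119  0.    -0.001] j7 2.15 F [ 0.3  0.7 -1.4] g 0.144 t 36.42
[0.0002, -0.0149, 0.0277, 0.011, 0.0, -0.0]
[0.0002, -0.0146, 0.0279, 0.011, 0.0, -0.0]
[0.0002, -0.0143, 0.028, 0.011, 0.0, -0.0]
[0.0002, -0.014, 0.0282, 0.011, 0.0, -0.0]
[0.0002, -0.0137, 0.0283, 0.011, 0.0, -0.0]
[0.0002, -0.0134, 0.0285, 0.011, 0.0, -0.0]
[0.0002, -0.013, 0.0286, 0.011, 0.0, -0.0]
[0.0002, -0.0127, 0.0287, 0.011, 0.0, -0.0]
[0.0002, -0.0124, 0.0289, 0.011, 0.0, -0.0]
[0.0002, -0.0121, 0.029, 0.011, 0.0, -0.0]
[0.0002, -0.0118, 0.0291, 0.011, 0.0, -0.0]
```

View pics/w3.png

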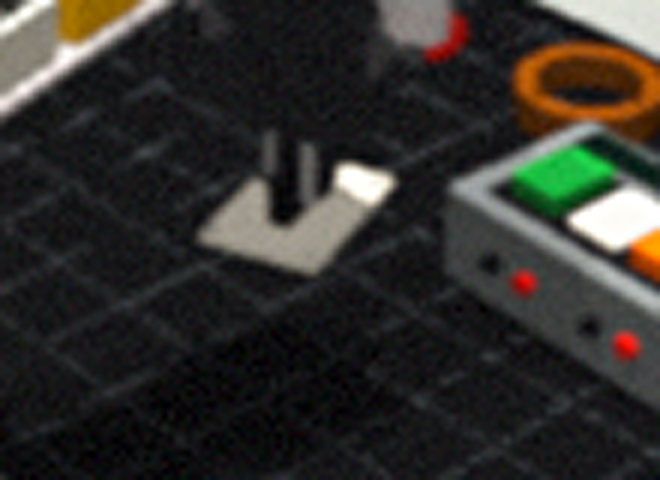

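Call:
drive_tool:
  plan:
    - [0,-0.008,0.015,0.012,0,0,0.005]
    - [0,-0.014,0.027,0.012,0,0,0.005]
    - [0,-0.014,0.03,0.012,0,0,0.005]
    - [0,-0.014,0.03,0.012,0,0,0.005]
    - [0,-0.014,0.03,0.012,0,0,0.005]
    - [0,-0.013,0.03,0.012,0,0,0.005]
    - [0,-0.013,0.03,0.012,0,0,0.005]
    - [0,-0.013,0.03,0.012,0,0,0.005]

```text
t: 37.08
tcp_pos: [501.8, 82.9, 98.1]
tool_rot: [-1.375, 1.104, 1.387]
wrist_force: [0.1, 0.1, -2.3]
grip_width: 0.151
```

```bash
python3 - <<'E'
from h import *
rows([((520.9,182.8,105),6)],103.2)
E
```

```text
now [501.8  82.9  98.1] jaw 103.3 -> 103.2 total turn [ 0.002 -0.003 -0.014] j7 1.68 F [ 0.1  0.1 -2.3] g 0.151 t 37.08
[-0.0013, -0.0069, 0.0155, 0.0, -0.0, -0.002]
[-0.0013, -0.0069, 0.0155, 0.0, -0.0, -0.002]
[-0.0012, -0.0069, 0.0155, 0.0, -0.0, -0.002]
[-0.0012, -0.0069, 0.0155, 0.0, -0.0, -0.002]
[-0.0012, -0.0069, 0.0155, 0.0, -0.0, -0.002]
[-0.0012, -0.0069, 0.0155, 0.0, -0.0, -0.002]
```

Call:
drive_tool:
  plan:
    - [-0.003,-0.01,0.028,0,0,-0.004,0.005]
    - [-0.003,-0.009,0.024,0,0,-0.004,0.005]
    - [-0.002,-0.007,0.017,0,0,-0.003,0.005]
    - [0,-0.005,0.01,0,0,0,0.005]
    - [0,-0.003,0.004,0,0,0,0.005]
    - [0,0,0,0,0,0,0.005]
    - [0,0,0,0,0,0,0.005]
    - [0,0,0,0,0,0,0.005]

```text
t: 37.75
tcp_pos: [513.1, 182.2, 97.3]
tool_rot: [-1.383, 1.099, 1.392]
wrist_force: [-0.4, 0.6, -1.4]
grip_width: 0.151
```

```bash
python3 - <<'E'
from h import *
rows([((520.9,182.8,90),1)],103.2)
f=grab_frame('side'); a=f['img'][130:220,220:340]; save(cv2.resize(a,None,fx=6,fy=6,interpolation=cv2.INTER_CUBIC),'w4.png')
E
```

```text
now [513.1 182.2  97.3] jaw 103.8 -> 103.2 total turn [ 0.011 -0.004 -0.014] j7 1.54 F [-0.4  0.6 -1.4] g 0.151 t 37.75
[0.0072, -0.0078, -0.0013, 0.011, -0.004, -0.014]
```

View pics/w4.png

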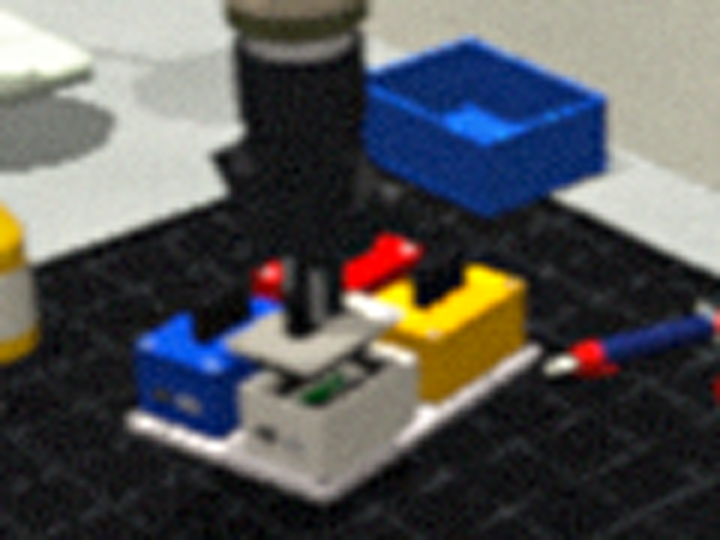

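Call:
drive_tool:
  plan:
    - [0,-0.007,-0.001,0.008,-0.003,-0.01,0.005]
    - [0,0,0,0,0,0,0.005]
    - [0,0,0,0,0,0,0.005]
    - [0,0,0,0,0,0,0.005]
    - [0.006,0,0,0,0,0,0.005]
    - [0.004,0,0,0,0,0,0.005]
    - [0,0,0,0,0,0,0.005]
    - [0,0,0,0,0,0,0.005]

```text
t: 38.47
tcp_pos: [521.3, 177.5, 86.6]
tool_rot: [-1.374, 1.098, 1.374]
wrist_force: [-0.3, 0.1, -1.1]
grip_width: 0.148
```

```bash
python3 - <<'E'
from h import *
rows([((520.9,182.8,76),1)],103.2)
E
```

```text
now [521.3 177.5  86.6] jaw 102.9 -> 103.2 total turn [-0.005 -0.002 -0.003] j7 1.55 F [-0.3  0.1 -1.1] g 0.148 t 38.47
[0.0106, -0.0008, 0.0053, -0.005, -0.002, -0.003]
```

Call:
drive_tool:
  plan:
    - [0,-0.001,0.005,-0.003,0,-0.002,0.005]
    - [0,0,0,0,0,0,0.005]
    - [0,0,0,0,0,0,0.005]
    - [0,0,0,0,0,0,0.005]
    - [0.005,0,0,0,0,0,0.005]
    - [0.004,0,0,0,0,0,0.005]
    - [0,0,0,0,0,0,0.005]
    - [0,0,0,0,0,0,0.005]

```text
t: 39.13
tcp_pos: [520.9, 183.9, 76.5]
tool_rot: [-1.378, 1.094, 1.376]
wrist_force: [-0.0, -0.5, -1.3]
grip_width: 0.149
```

```bash
python3 - <<'E'
from h import *
rows([((520.9,182.8,66),1)],103.2)
f=grab_frame('side'); a=f['img'][130:220,220:340]; save(cv2.resize(a,None,fx=6,fy=6,interpolation=cv2.INTER_CUBIC),'w5.png')
E
```

```text
now [520.9 183.9  76.5] jaw 103.2 -> 103.2 total turn [-0.001 -0.002 -0.001] j7 1.54 F [-0.  -0.5 -1.3] g 0.149 t 39.13
[0.0105, 0.0003, -0.0011, -0.001, -0.002, -0.001]
```

View pics/w5.png

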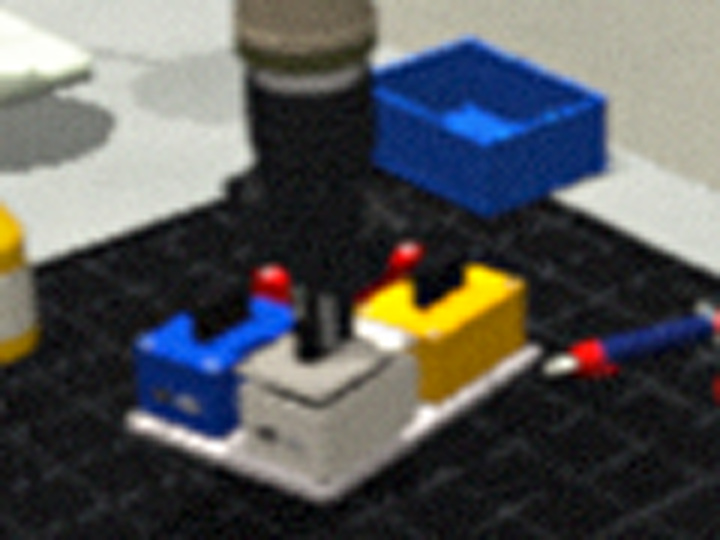

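Call:
drive_tool:
  plan:
    - [0.003,0,0,0,0,0,0.005]
    - [0.003,0,0,0,0,0,0.005]
    - [0.003,0,0,0,0,0,0.005]
    - [0.003,0,0,0,0,0,0.005]
    - [0.003,0,0,0,0,0,0.005]
    - [0.003,0,0,0,0,0,0.005]
    - [0.003,0,0,0,0,0,0.005]
    - [0.003,0,0,0,0,0,0.005]

```text
t: 39.85
tcp_pos: [521.2, 184.0, 66.5]
tool_rot: [-1.375, 1.085, 1.373]
wrist_force: [-9.7, -2.0, 42.1]
grip_width: 0.148
```

Call:
drive_tool:
  plan:
    - [0.003,0,0,0,0,0,0.005]
    - [0.003,0,0,0,0,0,0.005]
    - [0.003,0,0,0,0,0,0.005]
    - [0.003,0,0,0,0,0,0.005]
    - [0.003,0,0,0,0,0,0.005]
    - [0.003,0,0,0,0,0,0.005]
    - [0.003,0,0,0,0,0,0.005]
    - [0.003,0,0,0,0,0,0.005]

```text
t: 40.52
tcp_pos: [521.4, 184.1, 66.4]
tool_rot: [-1.372, 1.069, 1.368]
wrist_force: [-9.7, -2.5, 42.9]
grip_width: 0.149
```

Call:
drive_tool:
  plan:
    - [-0.001,0,0,0,0,0,0.005]
    - [0,0,0,0,0,0,0.03]
    - [0,0,0,0,0,0,0.035]
    - [0,0,0,0,0,0,0.04]
    - [-0.02,0,0,0,0.003,0.012,0.045]
    - [-0.03,0,0,0,0.003,0.012,0.045]
    - [-0.035,0,-0.002,0,0,0,0.045]
    - [-0.02,0,-0.01,0,0,0,0.045]

```text
t: 41.18
tcp_pos: [521.6, 171.8, 171.5]
tool_rot: [-1.367, 1.1, 1.389]
wrist_force: [1.1, 0.3, 0.4]
grip_width: 0.526
```

Call:
drive_tool:
  plan:
    - [0,0,-0.025,0.03,0,0,0]
    - [0,0,-0.035,0.03,0,0,0]
    - [0,0,-0.037,0.03,0,0,0]
    - [0,0,-0.037,0.03,0,0,0]
    - [0,0,-0.037,0.03,0,0,0]
    - [0,0,-0.037,0.03,0,0,0]
    - [0,0,-0.035,0.03,0,0,0]
    - [0,0,-0.02,0.02,0,0,0]

```text
t: 41.85
tcp_pos: [560.6, -92.2, 172.1]
tool_rot: [-1.204, 1.209, 1.219]
wrist_force: [0.4, -0.6, -0.7]
grip_width: -0.001
```

```bash
python3 - <<'E'
from h import *
for n in('side','top'):
  f=grab_frame(n); W=cloud(f)
  for c in('yellow','red','blue','white'):
    for m,S,C,W in comps(f,c,55,80,W,yr=(120,400),xr=(400,700)): print(n,c,np.nanmedian(W[m],0).round(1),np.round(rect(f,m,60),1))
  if n=='side': a=f['img'][130:280,220:440]; save(cv2.resize(a,None,fx=3.6,fy=3.6,interpolation=cv2.INTER_CUBIC),'w6.png')
rows([((628,-199,110),8)],90)
E
```

```text
side yellow [609.4 196.6  60.1] [620.2 204.8  96.7  69.9  11.8]
side red [591.3 279.5  59.9] [603.2 286.9 101.1  70.1  13.4]
side blue [481.6 255.7  60.1] [495.4 262.5  94.9  69.5  13.1]
side white [502.5 174.3  59.6] [515.4 181.7 100.1  71.    9.6]
top yellow [624.4 201.3  59. ] [626.5 205.4  91.5  63.1  13. ]
top red [608.9 284.   58.9] [609.6 288.4  91.7  64.9  13.2]
top blue [501.2 259.4  59.2] [500.6 263.3  88.   64.9  14.3]
top white [522.1 180.9  59.2] [521.1 183.2  90.3  65.   13.4]
now [560.3 -92.8 172. ] jaw 90.0 -> 90.0 total turn [ 0.001  0.005 -0.008] j7 1.83 F [ 0.1 -0.3 -0.1] g -0.002 t 41.95
[0.0076, -0.0085, -0.0133, 0.0, 0.001, -0.001]
[0.0076, -0.0085, -0.0133, 0.0, 0.001, -0.001]
[0.0077, -0.0085, -0.0133, 0.0, 0.001, -0.001]
[0.0077, -0.0085, -0.0133, 0.0, 0.001, -0.001]
[0.0077, -0.0085, -0.0133, 0.0, 0.001, -0.001]
[0.0077, -0.0085, -0.0133, 0.0, 0.001, -0.001]
[0.0077, -0.0085, -0.0133, 0.0, 0.001, -0.001]
[0.0077, -0.0085, -0.0133, 0.0, 0.001, -0.001]
```

View pics/w6.png

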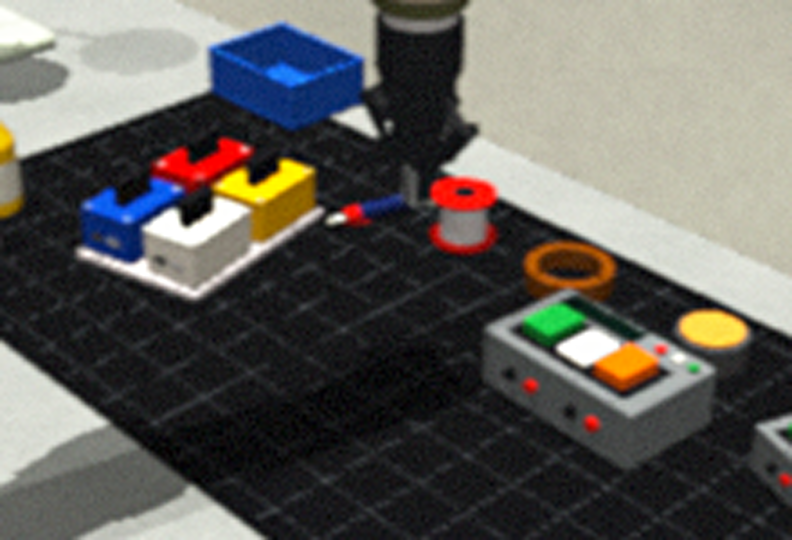

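Call:
drive_tool:
  plan:
    - [0,-0.008,-0.013,0,0,0,0]
    - [0,-0.01,-0.018,0,0,0,0]
    - [0.01,-0.011,-0.02,0,0,0,0]
    - [0.012,-0.011,-0.018,0,0,0,0]
    - [0.012,-0.01,-0.014,0,0,0,0]
    - [0.01,-0.006,-0.008,0,0,0,0]
    - [0.006,-0.002,-0.002,0,0,0,0]
    - [0,0,0,0,0,0,0]

```text
t: 42.62
tcp_pos: [620.6, -181.9, 114.5]
tool_rot: [-1.203, 1.207, 1.229]
wrist_force: [0.0, -0.4, -0.4]
grip_width: 0.002
```

```bash
python3 - <<'E'
from h import *
rows([((627,-199.5,90),1)],90)
E
```

```text
now [ 620.6 -181.9  114.5] jaw 90.5 -> 90.0 total turn [ 0.009  0.01  -0.012] j7 1.97 F [ 0.  -0.4 -0.4] g 0.002 t 42.62
[0.0242, -0.0065, -0.0179, 0.009, 0.01, -0.012]
```

Call:
drive_tool:
  plan:
    - [0,-0.003,-0.009,0.005,0.005,-0.006,0]
    - [0,-0.002,-0.006,0.004,0.003,-0.004,0]
    - [0,0,0,0,0,0,0]
    - [0,0,0,0,0,0,0]
    - [0.006,0,0,0,0,0,0]
    - [0.006,0,0,0,0,0,0]
    - [0,0,0,0,0,0,0]
    - [0,0,0,0,0,0,0]

```text
t: 43.28
tcp_pos: [625.7, -193.0, 103.0]
tool_rot: [-1.209, 1.206, 1.213]
wrist_force: [0.6, 0.9, -0.4]
grip_width: -0.004
```

```bash
python3 - <<'E'
from h import *
rows([((627,-199.5,80),1)],90)
E
```

```text
now [ 625.7 -193.   103. ] jaw 90.2 -> 90.0 total turn [ 0.003  0.003 -0.   ] j7 1.98 F [ 0.6  0.9 -0.4] g -0.004 t 43.28
[0.023, -0.0013, -0.0065, 0.003, 0.003, -0.0]
```

Call:
drive_tool:
  plan:
    - [0,-0.001,-0.006,0.003,0.003,0,0]
    - [0,0,0,0,0,0,0]
    - [0.006,0,0,0,0,0,0]
    - [0.007,0,0,0,0,0,0]
    - [0.006,0,0,0,0,0,0]
    - [0.002,0,0,0,0,0,0]
    - [0,0,0,0,0,0,0]
    - [0,0,0,0,0,0,0]

```text
t: 43.95
tcp_pos: [626.4, -199.5, 79.0]
tool_rot: [-1.209, 1.21, 1.21]
wrist_force: [-0.4, 0.3, -0.3]
grip_width: 0.0
```

```bash
python3 - <<'E'
from h import *
rows([((627,-199.5,66),1)],90)
f=grab_frame('side'); a=f['img'][190:270,330:440]; save(cv2.resize(a,None,fx=6,fy=6,interpolation=cv2.INTER_CUBIC),'t1.png')
E
```

```text
now [ 626.4 -199.5   79. ] jaw 90.0 -> 90.0 total turn [ 0.     0.    -0.001] j7 1.99 F [-0.4  0.3 -0.3] g 0.0 t 43.95
[0.013, -0.0006, -0.0, 0.0, 0.0, -0.001]
```

View pics/t1.png

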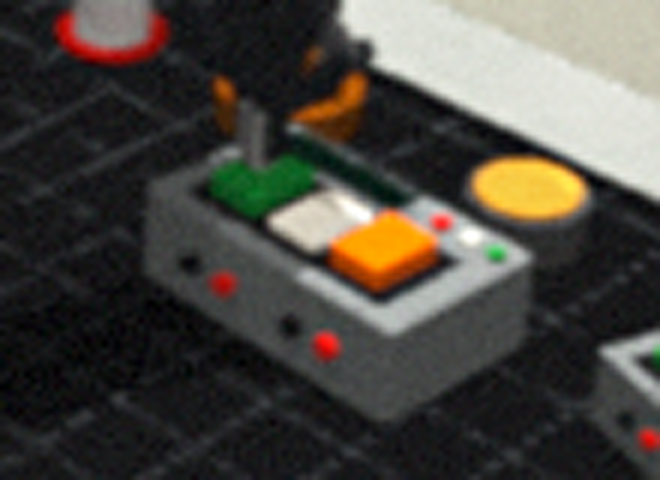

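Right over the green key. Press.

Call:
drive_tool:
  plan:
    - [0.004,0,0,0,0,0,0]
    - [0.004,0,0,0,0,0,0]
    - [0.004,0,0,0,0,0,0]
    - [0.004,0,0,0,0,0,0]
    - [0.003,0,0,0,0,0,0]
    - [0.003,0,0,0,0,0,0]
    - [0.003,0,0,0,0,0,0]
    - [0.003,0,0,0,0,0,0]

```text
t: 44.67
tcp_pos: [626.9, -199.6, 65.9]
tool_rot: [-1.209, 1.203, 1.205]
wrist_force: [-10.1, 3.2, 32.3]
grip_width: -0.001
```

Call:
drive_tool:
  plan:
    - [0.003,0,0,0,0,0,0]
    - [0.003,0,0,0,0,0,0]
    - [0.003,0,0,0,0,0,0]
    - [0,0,0,0,0,0,0]
    - [-0.01,0,0,0,0,0,0]
    - [-0.03,0,0,0,0,0,0]
    - [-0.035,0.005,0,0,0,0,0]
    - [-0.03,0.02,0,0,0,0,0]

```text
t: 45.33
tcp_pos: [600.9, -198.4, 169.9]
tool_rot: [-1.207, 1.201, 1.209]
wrist_force: [0.7, 0.5, 0.6]
grip_width: -0.002
```

Call:
drive_tool:
  plan:
    - [-0.01,0.02,0.01,0,0,0,0]
    - [0,0.02,0.02,0,0,0,0]
    - [0,0.02,0.02,0,0,0,0]
    - [0,0.01,0.02,0,0,0,0]
    - [0,0,0.01,0,0,0,0]
    - [0,0,0,0,0,0,0]
    - [0,0,0,0,0,0,0]
    - [0,0,0,0,0,0,0]

```text
t: 46.0
tcp_pos: [530.1, -120.0, 189.8]
tool_rot: [-1.214, 1.196, 1.193]
wrist_force: [0.2, 0.5, 0.9]
grip_width: -0.002
```

```bash
python3 - <<'E'
from h import *
f=grab_frame('side'); W=cloud(f)
for c,p in (('live',(622,-288,74)),('standby',(624,-244,74)),('test',(627,-199,66))):
    u,v=proj(f,p).astype(int); print(c,u,v,np.nanmedian(W[v-2:v+3,u-3:u+4,2]).round(1))
for c in('yellow','red','blue','white'):
    for m,S,C,_ in comps(f,c,55,80,W,yr=(120,400),xr=(400,700)): print(c,np.nanmedian(W[m],0).round(1),np.round(rect(f,m,60),1))
save(f['img'],'t2.png')
rows([((627,-199.5,66),1)],90)
E
```

```text
live 393 229 74.7
standby 383 223 74.7
test 373 219 67.6
yellow [609.  197.6  60.2] [620.6 203.3  96.4  73.3  13.4]
red [594.  281.1  59.7] [603.  287.4 101.1  69.   13.1]
blue [483.5 254.2  59.8] [495.6 260.9  96.3  70.4  10.1]
white [503.9 173.3  59.9] [515.5 181.7  97.7  70.7  13.5]
now [ 530.2 -120.4  189.7] jaw 89.8 -> 90.0 total turn [-0.004  0.002  0.019] j7 1.87 F [ 0.3  0.1 -0.5] g 0.001 t 46.05
[0.1254, -0.0948, -0.079, -0.004, 0.002, 0.019]
```

View pics/t2.png

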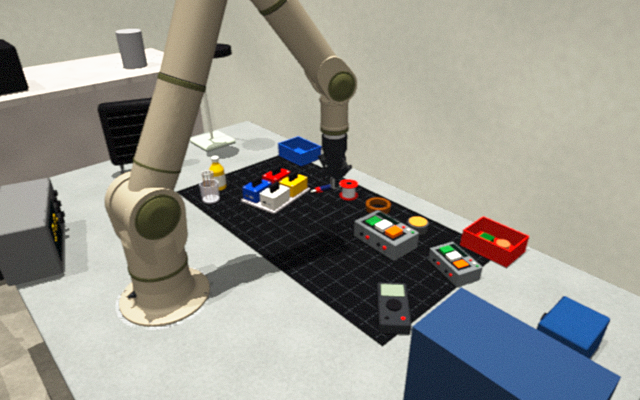

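The TEST key is latched (373,219), LIVE and STANDBY are up, all four lids are home at about (275,183), and the arm is clear of everything.

```bash
python3 -c "
from rig import sign_off; print(sign_off())"
```

```text
the job is handed in; nothing more can be done
None
```

The job is handed in at about 46 s on the robot's clock; `sign_off` gave no verdict.

I pressed STANDBY on the larger console, and LIVE popped up. I then placed and pressed the red, blue, yellow and white lids home, pressed TEST and moved the arm clear.

**Keys:** Depth readings put the TEST key top at 67.6 mm (66 expected when latched). LIVE and STANDBY both read 74.7 mm (74 expected when raised).

**Lids:** All four plates read 59–60 mm (60 expected). The top view put each lid within about 2 mm of its enclosure's centre. I judged level from the plate heights, the pictures and the firm end stop (27–44 N), not from a tilt measurement.

**Bystanders:** The last picture shows them apparently where they were at the start. I did not measure their positions.

**Disturbances:** I saw no knocked lid or slackened grip.

**Disagreement:** Side-view lid rectangles read several mm nearer the camera than the top-view ones. I put this down to the coloured walls being in the mask, and used the top view.

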